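Weigh out alum bars on the spring scale and shut its draught screen

ROBOT

A 7-joint arm with a two-finger parallel gripper is mounted at the origin on the work surface. World frame = base frame: x ahead of the robot, y to its left, z up, the work surface at z = 0. Lengths are in m, angles in rad, forces in N, time in s.
With the tool pointing down it reaches from about 0.425 to 0.875 m from the base axis. Payload 4.7 kg.
Tool frame: the origin (TCP) lies on the centre line of the jaws, within the pads' length; the fingertips stand 14 mm ahead of it and the grasp point (between the pads) lies 5 mm behind it; z points along the fingers, y is the line along which they close (so a half turn about z gives the same grasp; the last joint's range is limited). The gripper opens to 87 mm and grips with 3 to 60 N. Pads are 19 mm wide; open, the fingers measure 117 mm over their backs; the gripper's body (75 mm by 190 mm) begins 51 mm behind the grasp point.
Start: joints at [0.014, 0.321, -0.07, 1.45, 0.023, 1.371, -0.057], TCP at [0.65, -0, 0.202] pointing down, gripper open.
Joint ranges: [-2.86, 2.86], [-0.3, 2.09], [-1.38, 1.24], [0.06, 2.45], [-1.56, 4.7], [0.09, 2.05], [-2.69, 2.69]. Speed limits (rad/s): [2.57, 2.57, 3.14, 3.14, 3.14, 3.14, 3.14].

INTERFACE

Orientations are given as a rotation vector (axis times angle).
In Python, from bench import ctrl gives the robot as it stands.
- The arm moves only by the tool send_rows, never from a script. Its argument "steps" is a list of rows, each an object of numbers: "tx", "ty", "tz": the shift along the tool's x, y, z in units of 60 mm (1.0 is 60 mm); "turn": the turn about the tool's z in units of 8 degrees (1.0 is 8 degrees); "grip": the opening, from 0 (shut) to 1 (fully open). A call has 1 to 12 rows; each row shifts and turns the commanded pose from where the row before left it, along the tool's axes as they then stand; what a row does not reach is not made up. A row lasts 1/8 s, in which the tool goes at most 62.5 mm and 10.7 degrees, less where a joint would pass 70% of its speed; a pose out of reach is approached as far as the arm can. A call is refused whole if a number of a shift passes 1 or a number of a turn 1, either way. A call with a gripper value outside its range is refused whole. The fingers move at their own pace and stop on an object; "newtons" is the grip in N (left out, the last holds). Time passes only in rows, so rows that do not move let the fingers close. It gives the time, the measured TCP pose, the force, the opening and the grip force at its end, in the units of the state.
- ctrl.get_state(): the state, without advancing time (a new reading comes with each control period).
- ctrl.get_image(name): name is "scene" or "side" or "wrist"; returns a dict with "pixels" (420x560x3 uint8, red, green, blue), "K" (3x3 intrinsics, pixels), "cam_to_world" (4x4, takes a point from camera to world coordinates); the wrist camera has in their place "T_tool_cam" (4x4, takes a point from camera to tool coordinates, whose origin is the TCP and whose axes are the flange's). Camera axes: x right, y down, z forward; pixel columns grow to the right and rows downward; lengths in m; the calibration is good to about 2 mm. A picture is of the moment at which its call begins: read the wrist's pose just before it. There is no depth.
- ctrl.close_job(): hands the job in; it is judged then, once.
The state is a dict: "time": time; "joint_positions": joint angles; "qd": joint speeds; "joint_torque": joint torques, N m; "position": TCP position; "tool_rot": TCP orientation; "ft_force": force on the tool from outside, world axes, zero at the start; "torque": the same for the moment, N m; "grip_width": opening from 0.0 (shut) to 1.0 (fully open); "grip_force": force on a finger pad.
Only numpy, scipy, OpenCV 4.12 (cv2) and the standard library are available. Lean on these libraries where they do the work, as an engineer would, in place of code of your own. Each camera call takes 0.05 s, during which the arm holds its last target. There are 200 camera calls.

TASK

The spring scale is overloaded: take off and add alum bars until its pointer hangs level between the two brass prongs of the marker, touching neither, with every bar you take off lying in the grey tray and spare bars you do not need left where they are. Set bars down gently, do not move the marker or disturb the jars and comb lying round. When the weight is right, push the draught screen's door shut until it clicks home on its catch.

Things in the scene. Friction and masses are not known exactly. Their poses are not given: they have to be found in the camera images.
- pan (a joint): Deflection of the scale pan, m, downwards: 0 = empty pan, top of the pan 130 mm above the table; 0.072 = bottom stop. About 10 mm for each 90 g. It swings for about 1 s after each change of load.
- marker (a joint): Where the brass marker has been clamped, on the same measure as the pan: the pointer is exactly midway between the prongs when pan = marker. The clamp holds by friction and can be pushed; leave it.
- pan_top (a point): Centre of the top face of the steel pan, 210 mm (x) by 180 mm (y), 4 mm thick, moving straight down as it is loaded and never tilting. Axes are those of the scale. A thin steel rod rises 75 mm from the pan at x +99, y +55 mm, then runs in +x to the pointer.
- pointer_tip (a point): Tip of the flat dark steel pointer (3 mm thick, reaching in +y), carried by the pan 75 mm above its top, at x +166, y +85 mm from the pan's centre, beyond the screen on the side away from the robot.
- marker_mid (a point): Midpoint between the two prongs of the brass fork marker; the prongs point in -y and leave a gap of 13 mm for the pointer (so its middle has 5 mm to spare up and down). It stands on an aluminium column 225 mm tall (12 x 45 mm, at x +150, y +105 mm from the scale's middle).
- scale: The scale's fixed base; origin on the table under the middle of the pan, +x away from the robot. The pan is ringed by a white sheet-metal draught screen, open above, 120 mm high, 8 mm thick, outer size 268 mm (x) by 238 mm (y). Its -y side has the door.
- door (a joint): Angle of the screen's door, rad: 0 = shut and held by the ball catch, about 0.1 = resting on the catch but not clicked in, up to 1.4 = open. The door is in the -y side, hinged upright at the edge near the robot, and opens outwards (its free edge swings from +x towards -y). It stays where it is left; the catch takes about 3 N at the free edge.
- door_hinge (a point): On the door's hinge axis (x -90, y -115 mm from the scale's origin), at half the door's height, 69 mm above the table. The white door leaf is 10 mm thick, 20 to 118 mm above the table, and reaches 168 mm from the hinge axis; a small knob stands 25 mm out of its outer face 140 mm from the hinge and 40 mm above the table.
- door_edge (a point): Middle of the door's free edge, 168 mm from the hinge axis, 69 mm above the table.
- bar_block: Thick off-white alum bar, 140 x 40 x 33 mm, about 315 g (35 mm of pan travel). Starts on the pan. For all bars: x along the length, z up, origin at the centre of the underside, true weight within 5 % of that given.
- bar_long: Long slim off-white alum bar, 126 x 30 x 28 mm, about 180 g (20 mm of pan travel). Starts on the pan.
- bar_mid: Stout off-white alum bar, 94 x 36 x 32 mm, about 180 g (20 mm of pan travel). A spare, starts on the table.
- bar_short: Short slim off-white alum bar, 63 x 30 x 28 mm, about 90 g (10 mm of pan travel). A spare, starts on the table.
- tray: Fixed open grey plastic tray for bars taken off, 220 x 220 mm outside, 40 mm high, walls and floor 5 to 6 mm; origin under its centre.
- pot: Bystander: closed amber jar, 52 mm across, 50 mm high, standing among the spare bars; origin at its foot.
- little_pot: Bystander: closed blue jar, 38 mm across, 45 mm high, standing in the tray; origin at its foot.
- comb: Bystander: wooden marbling comb, 180 mm long (y), 45 mm wide, 14 mm high, lying in front of the door.
Not all that is in view belongs to the job. Leave any black or pink look-alike of the bar_mid alone.

How it is judged:
By the outcome, as a careful person would: the job done as asked, in the order asked, and still so for the second after the job is handed in, with the robot touching nothing.
It also fails if it takes over 72 s, if anything falls off the work surface, if the arm or the gripper's body presses on something with over 40 N, if the wrist force passes 120 N, or if a joint passes its speed limit or range.

## Working session

There is one attempt and no reset: what is moved stays moved. The work goes in short steps, Python scripts to look and compute and a tool call to move; the robot and the scene stay as the last step left them, time stands still between calls to the robot, and variables do not carry over. Pictures are saved under pics/ and viewed, at most 10 in all, crops included, and the job is handed in when it is done.

Besides the shell and the picture viewer there is one more tool, called after "Request:" in YAML: its name, and indented under it one key for each argument. send_rows: Moves the arm, as the interface text tells. Its arguments: {"type":"object","properties":{"steps":{"type":"array"},"newtons":{"type":"number"}},"required":["steps"]}

```bash
mkdir -p pics; ls; cat > h.py <<'E'
import numpy as np, cv2
from bench import ctrl
from scipy.spatial.transform import Rotation as R
def grab(n):
    s=ctrl.get_state(); im=ctrl.get_image(n)
    K=np.array(im["K"])
    if n=="wrist":
        T=np.eye(4); T[:3,:3]=R.from_rotvec(s["tool_rot"]).as_matrix(); T[:3,3]=s["position"]
        M=T@np.array(im["T_tool_cam"])
    else: M=np.array(im["cam_to_world"])
    return np.array(im["pixels"]),K,M
def ray(K,M,uv):
    d=M[:3,:3]@np.linalg.inv(K)@np.array([uv[0],uv[1],1.]); return M[:3,3],d/np.linalg.norm(d)
def plane(K,M,uv,z):
    o,d=ray(K,M,uv); return o+d*(z-o[2])/d[2]
def tri(rs):
    A=sum(np.eye(3)-np.outer(d,d) for o,d in rs); b=sum((np.eye(3)-np.outer(d,d))@o for o,d in rs)
    return np.linalg.solve(A,b)
def proj(K,M,p):
    q=np.linalg.inv(M)@np.append(p,1); q=K@q[:3]; return q[:2]/q[2]
def save(n,px): cv2.imwrite(n,cv2.cvtColor(px,cv2.COLOR_RGB2BGR))
E
python3 - <<'E'
from h import *
np.set_printoptions(precision=3,suppress=True)
for n in ("scene","side","wrist"):
    p,K,M=grab(n); np.savez(f"pics/{n}0.npz",p=p,K=K,M=M); save(f"pics/{n}0.png",p); print(n,K.tolist(),"\n",M)
s=ctrl.get_state(); print(s)
E
```

```text
pics
scene [[385.7776351035663, 0.0, 276.11394618956814], [0.0, 385.7776351035663, 212.26737205143223], [0.0, 0.0, 1.0]] 
 [[-0.189  0.804 -0.563  1.011]
 [ 0.982  0.153 -0.111  0.174]
 [-0.003 -0.574 -0.819  0.94 ]
 [ 0.     0.     0.     1.   ]]
side [[472.9740685736557, 0.0, 280.539577732068], [0.0, 472.9740685736557, 214.1452608123932], [0.0, 0.0, 1.0]] 
 [[ 0.736 -0.383  0.559 -0.297]
 [-0.677 -0.415  0.608 -0.781]
 [-0.001 -0.826 -0.564  0.966]
 [ 0.     0.     0.     1.   ]]
wrist [[315.5212965651054, 0.0, 277.5681356557092], [0.0, 315.5212965651054, 209.0614889029406], [0.0, 0.0, 1.0]] 
 [[ 1.     0.    -0.002  0.65 ]
 [-0.    -0.97  -0.241  0.064]
 [-0.002  0.241 -0.97   0.384]
 [ 0.     0.     0.     1.   ]]
{'time': 0.15, 'joint_positions': array([ 0.014,  0.322, -0.07 ,  1.451,  0.023,  1.371, -0.057]), 'qd': array([-0.001, -0.004,  0.002, -0.003, -0.   ,  0.   , -0.001]), 'joint_torque': array([  0.   , -49.179,  -0.404, -31.288,  -0.064,   0.04 ,   0.   ]), 'position': array([ 0.65 , -0.   ,  0.201]), 'tool_rot': array([-2.221, -2.221,  0.002]), 'ft_force': array([-0.887, -0.855,  0.056]), 'torque': array([-0.057,  0.023,  0.006]), 'grip_force': 0.0, 'grip_width': 1.0004176106916722}
```

View pics/scene0.png

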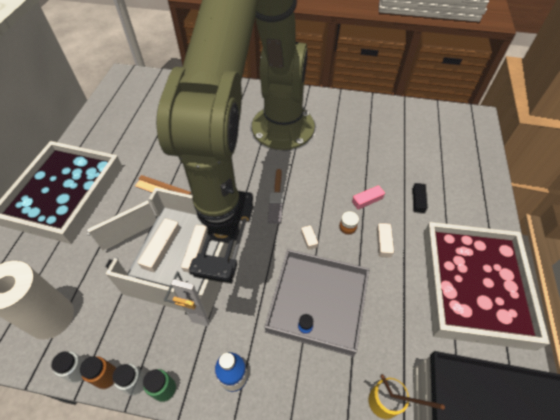

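View pics/side0.png

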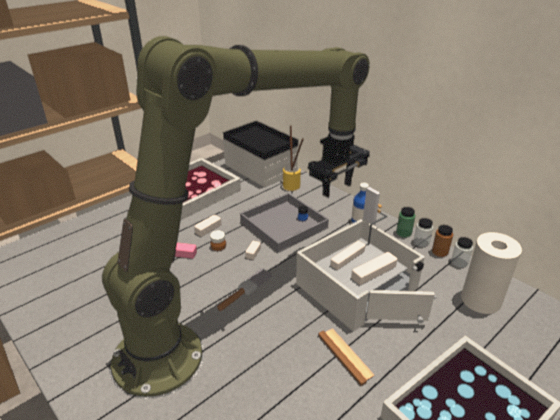

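View pics/wrist0.png

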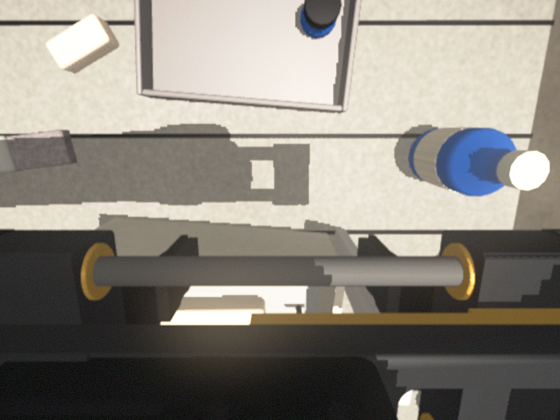

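The scene view shows the scale at about (165,255) with its door open at the left (free edge ~(97,232)), the tray at (320,300), the short bar at (310,237), the mid bar at (386,240) and the pot at (349,222). The gripper hides the marker and part of one pan bar. In the wrist view the image's up is +y.

```bash
python3 - <<'E'
from h import *
np.set_printoptions(precision=3,suppress=True)
S=np.load("pics/scene0.npz");D=np.load("pics/side0.npz")
def t(n,a,b): print(n,tri([ray(S["K"],S["M"],a),ray(D["K"],D["M"],b)]))
t("short",(310,236),(254,250)); t("mid",(386,239),(208,225)); t("pot top",(350,217),(218,237))
t("tray near-left corner",(278,255),(284,196)); t("lilpot",(306,320),(303,211))
t("blockbar",(158,243),(374,267)); t("longbar",(196,246),(349,253)); 
t("door free top",(93,232),(432,293)); t("door hinge top",(155,198),(363,306))
t("tray L",(268,342),(327,219));t("tray R",(360,348),(284,196)); t("tray top",(368,268),(241,222))
E
```

```text
short [0.441 0.154 0.016]
mid [0.412 0.363 0.018]
pot top [0.376 0.256 0.045]
tray near-left corner [0.577 0.116 0.169]
lilpot [0.688 0.179 0.041]
blockbar [ 0.579 -0.216  0.096]
longbar [ 0.573 -0.123  0.095]
door free top [ 0.589 -0.387  0.111]
door hinge top [ 0.442 -0.283  0.088]
tray L [0.744 0.104 0.016]
tray R [0.724 0.313 0.025]
tray top [0.511 0.316 0.011]
```

Request:
send_rows:
  steps:
    - {"tz": -0.8,"tx": 0.6}
    - {"tz": -0.8,"tx": 0.8}
    - {"tx": 0.8}
    - {"tx": 0.8}

```text
validation failed for argument at $.st...
```

Request:
send_rows:
  steps:
    - {"tx": 0.6,"ty": 0,"tz": -0.8,"turn": 0,"grip": 1}
    - {"tx": 0.8,"ty": 0,"tz": -0.8,"turn": 0,"grip": 1}
    - {"tx": 0.8,"ty": 0,"tz": 0,"turn": 0,"grip": 1}
    - {"tx": 0.8,"ty": 0,"tz": 0,"turn": 0,"grip": 1}

```text
time: 0.65
position: [0.6501, 0.1775, 0.295]
tool_rot: [2.221, 2.221, 0.002]
ft_force: [0.8, 0.6, -0.1]
grip_width: 0.998
grip_force: 0.0
```

```bash
python3 - <<'E'
from h import *
for n in ("scene","side","wrist"):
    p,K,M=grab(n); np.savez(f"pics/{n}1.npz",p=p,K=K,M=M)
    if n=="scene": a=cv2.resize(p[160:350,60:260],None,fx=2,fy=2,interpolation=cv2.INTER_CUBIC)
    if n=="side": b=cv2.resize(p[170:360,285:485],None,fx=2,fy=2,interpolation=cv2.INTER_CUBIC)
save("pics/crop1.png",np.hstack([a,b]))
E
```

```text
(no output)
```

View pics/crop1.png

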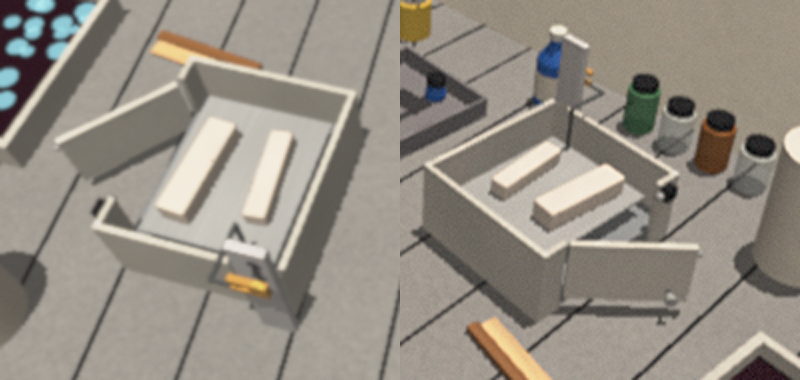

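Crop: both pan bars lie near the scale's x; the marker column is at crop (262,280) with its brass prongs at (245,285), and the door stands open about 30° from the screen's side. Now wrist views of the marker and bars from two places.

Request:
send_rows:
  steps:
    - {"tx": -1,"ty": -0.3,"tz": 0,"turn": 0,"grip": 1}
    - {"tx": -1,"ty": -0.3,"tz": 0,"turn": 0,"grip": 1}
    - {"tx": -1,"ty": -0.3,"tz": 0,"turn": 0,"grip": 1}
    - {"tx": -1,"ty": -0.3,"tz": 0,"turn": 0,"grip": 1}
    - {"tx": -1,"ty": 0,"tz": 0,"turn": 0,"grip": 1}
    - {"tx": 0,"ty": 0,"tz": 0,"turn": 0,"grip": 1}
    - {"tx": 0,"ty": 0,"tz": 0,"turn": 0,"grip": 1}

```text
time: 1.68
position: [0.5778, -0.124, 0.2941]
tool_rot: [-2.223, -2.219, -0.0]
ft_force: [-0.1, 0.5, 0.1]
grip_width: 1.002
grip_force: 0.0
```

```bash
python3 - <<'E'
from h import *
p,K,M=grab("wrist"); np.savez("pics/w2.npz",p=p,K=K,M=M); save("pics/w2.png",p)
E
```

Request:
send_rows:
  steps:
    - {"tx": 0,"ty": 0.9,"tz": 0,"turn": 0,"grip": 1}
    - {"tx": 0,"ty": 0.9,"tz": 0,"turn": 0,"grip": 1}
    - {"tx": 0,"ty": 0.9,"tz": 0,"turn": 0,"grip": 1}
    - {"tx": 0,"ty": 0.3,"tz": 0,"turn": 0,"grip": 1}
    - {"tx": 0,"ty": 0,"tz": 0,"turn": 0,"grip": 1}

```text
time: 2.35
position: [0.7591, -0.1207, 0.2919]
tool_rot: [-2.216, -2.223, 0.001]
ft_force: [-0.6, 0.7, -0.8]
grip_width: 0.998
grip_force: 0.0
```

```bash
python3 - <<'E'
from h import *
p,K,M=grab("wrist"); np.savez("pics/w3.npz",p=p,K=K,M=M); print(M[:3,3])
q=np.load("pics/w2.npz")["p"]
save("pics/w23.png",cv2.resize(np.vstack([q[:300],p[:300]]),None,fx=1,fy=1))
E
```

```text
[ 0.75959226 -0.05679955  0.47536092]
```

View pics/w23.png

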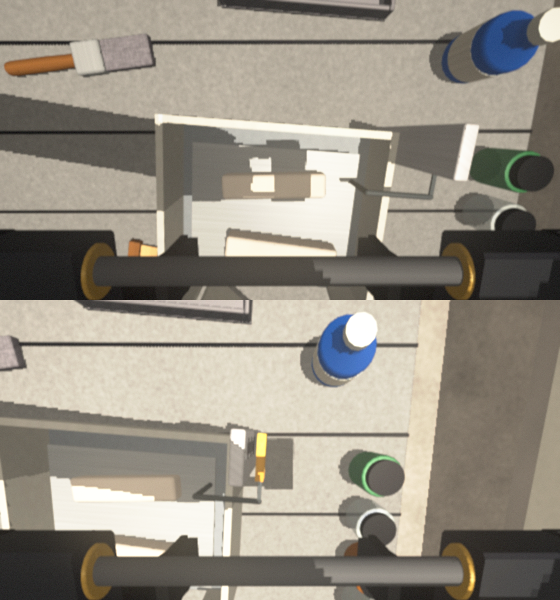

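The w2 view shows the screen's +y side from (156,115) to (391,132), the long bar at (272,185), the block at (290,245) and the pointer's rod to (433,193). In w3 the brass fork is at (261,157) and the pointer arm just below at (258,190). Zooming on fork and pointer.

```bash
python3 - <<'E'
from h import *
np.set_printoptions(precision=4,suppress=True)
W2=np.load("pics/w2.npz");W3=np.load("pics/w3.npz");S=np.load("pics/scene1.npz")
f=lambda a,k:cv2.resize(a,None,fx=k,fy=k,interpolation=cv2.INTER_CUBIC)
a=f(S["p"][270:325,155:213],6.9)[:380,:400]; b=f(W3["p"][120:215,180:280],4)[:380,:400]
save("pics/z.png",np.hstack([a,b]))
A=plane(W2["K"],W2["M"],(157,116),.12);B=plane(W2["K"],W2["M"],(391,133),.12);C=plane(W3["K"],W3["M"],(233,131),.12)
print(A,B,C,np.linalg.norm(A-B),np.degrees(np.arctan2(*(B-A)[1::-1])))
E
```

```text
[ 0.447 -0.044  0.12 ] [ 0.703  -0.0626  0.12  ] [ 0.71   -0.0569  0.12  ] 0.25674002648613614 -4.135783972291166
```

View pics/z.png

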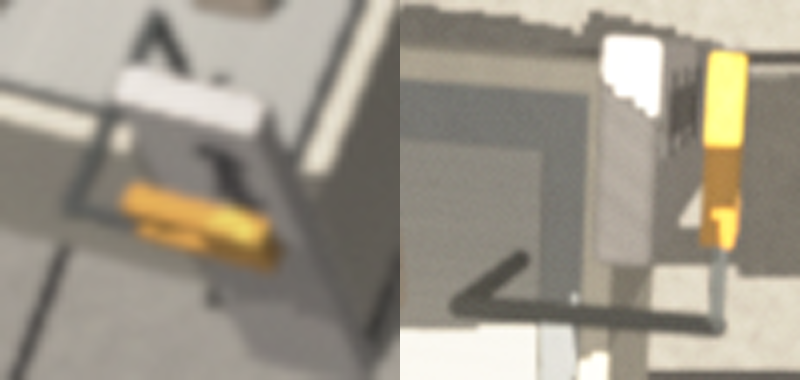

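```bash
python3 - <<'E'
from h import *
np.set_printoptions(precision=4,suppress=True)
W2=np.load("pics/w2.npz");W3=np.load("pics/w3.npz");S=np.load("pics/scene1.npz")
sz=lambda u,v:(S["K"],S["M"],(155+u/6.9-.43,270+v/6.9-.43))
wz=lambda u,v:(W3["K"],W3["M"],(180+(u-400)/4-.4,120+v/4-.4))
def t(n,*a):
    p=tri([ray(*x) for x in a]); print(n,p,[ (proj(x[0],x[1],p)-x[2]).round(1).tolist() for x in a])
t("pointer root",sz(75,207),wz(716,327),(W2["K"],W2["M"],(433,193)))
t("rod top",sz(155,15),wz(455,303),(W2["K"],W2["M"],(344,181)))
t("upper prong end",sz(122,197),wz(720,247))
t("column top near edge",sz(190,85),wz(632,40))
K,M=W3["K"],W3["M"]
# screen corners
side=np.load("pics/side1.npz");sc=lambda u,v:(side["K"],side["M"],(285+u/2,170+v/2)); cc=lambda u,v:(S["K"],S["M"],(60+u/2,160+v/2))
t("screen near+y",cc(355,93),sc(426,166),(W2["K"],W2["M"],(157,116)))
t("screen near-y",cc(183,62),sc(548,252)); t("screen far-y",cc(95,225),sc(676,178))
t("door edge top",cc(56,143),sc(697,244))
t("block -y far",cc(165,210),sc(540,205))
E
```

```text
pointer root [ 0.7398 -0.1248  0.1541] [[-0.7, -0.3], [0.5, -3.0], [-0.5, 1.5]]
rod top [ 0.6582 -0.1263  0.1181] [[3.0, 1.0], [-3.2, -2.5], [2.9, 8.8]]
upper prong end [ 0.7413 -0.1035  0.1734] [[-0.3, 0.1], [-0.4, -0.5]]
column top near edge [ 0.7371 -0.0585  0.2695] [[1.8, -1.4], [5.3, 4.2]]
screen near+y [ 0.5689 -0.1835  0.2701] [[-83.5, -6.2], [-128.5, -40.9], [108.3, 188.6]]
screen near-y [ 0.5392 -0.4538  0.214 ] [[-93.0, -3.2], [-107.4, -10.5]]
screen far-y [ 0.754  -0.4987  0.1963] [[-115.2, -5.7], [-111.4, 1.0]]
door edge top [ 0.6528 -0.5729  0.1973] [[-98.4, -9.0], [-110.7, 2.0]]
block -y far [ 0.7128 -0.4141  0.1427] [[-92.1, 2.8], [-87.3, -5.2]]
```

Request:
send_rows:
  steps:
    - {"tx": 0,"ty": 0,"tz": 0.8,"turn": 0,"grip": 1}
    - {"tx": 0,"ty": 0,"tz": 0.7,"turn": 0,"grip": 1}
    - {"tx": 0,"ty": 0,"tz": 0,"turn": 0,"grip": 1}
    - {"tx": 0,"ty": 0,"tz": 0,"turn": 0,"grip": 1}

```text
time: 2.9
position: [0.7587, -0.1231, 0.2075]
tool_rot: [2.219, 2.22, 0.003]
ft_force: [0.0, -0.2, 0.5]
grip_width: 1.0
grip_force: 0.0
```

```bash
python3 - <<'E'
from h import *
p,K,M=grab("wrist"); np.savez("pics/w4.npz",p=p,K=K,M=M); print(M[:3,3])
E
```

```text
[ 0.75826532 -0.05888488  0.390781  ]
```

Request:
send_rows:
  steps:
    - {"tx": 0,"ty": 0.8,"tz": 0,"turn": 0,"grip": 1}
    - {"tx": 0,"ty": 0.7,"tz": 0,"turn": 0,"grip": 1}
    - {"tx": 0,"ty": 0,"tz": 0,"turn": 0,"grip": 1}
    - {"tx": 0,"ty": 0,"tz": 0,"turn": 0,"grip": 1}

```text
time: 3.45
position: [0.8483, -0.1235, 0.2061]
tool_rot: [2.22, 2.22, 0.001]
ft_force: [-0.5, 0.2, -0.1]
grip_width: 1.002
grip_force: 0.0
```

```bash
python3 - <<'E'
from h import *
p,K,M=grab("wrist"); np.savez("pics/w5.npz",p=p,K=K,M=M); print(M[:3,3])
q=np.load("pics/w4.npz")["p"]
P4=np.array([.7405,-.11,.165])
W=np.load("pics/w4.npz"); a=proj(W["K"],W["M"],P4).astype(int); b=proj(K,M,P4).astype(int); print(a,b)
def c(p,a): 
    x,y=max(a[0]-50,0),max(a[1]-75,0); print("org",x,y); return cv2.resize(p[y:y+140,x:x+100],None,fx=4,fy=4,interpolation=cv2.INTER_CUBIC)
save("pics/z2.png",np.hstack([c(q,a),c(p,b)]))
E
```

```text
[ 0.84824128 -0.05919304  0.38937229]
[252 202] [129 202]
org 202 127
org 79 127
```

View pics/z2.png

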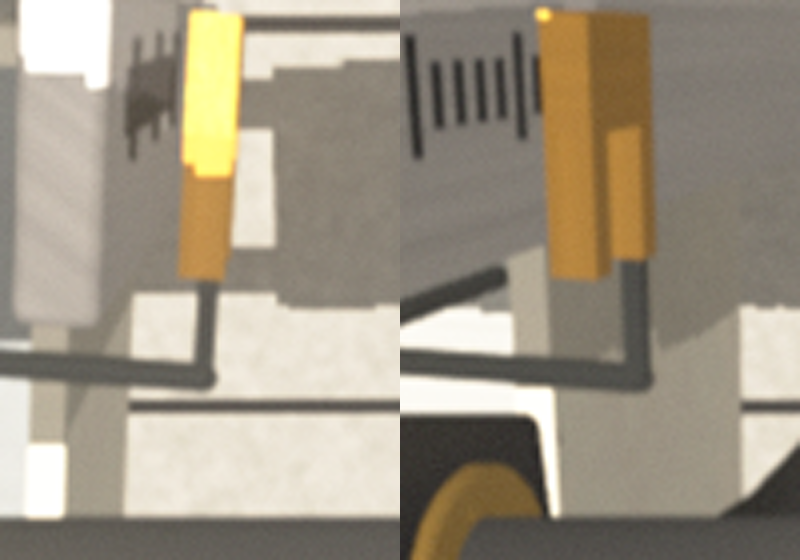

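The right view clearly shows the upper prong (crop 548–608), the lower prong (610–655), and the pointer (622–648) coming out from beneath the lower prong, so it is below the gap.

```bash
python3 - <<'E'
from h import *
np.set_printoptions(precision=4,suppress=True)
A=np.load("pics/w4.npz");B=np.load("pics/w5.npz")
a=lambda u,v:ray(A["K"],A["M"],(202+u/4-.4,127+v/4-.4))
b=lambda u,v:ray(B["K"],B["M"],(79+(u-400)/4-.4,127+v/4-.4))
def t(n,x,y): p=tri([x,y]); o,d=y; print(n,p); return p
t("top far edge",a(227,277),b(602,278)); t("top near edge",a(179,277),b(550,277)); t("top far root",a(243,14),b(589,14)); t("top near root",a(190,12),b(541,12))
t("pointer",a(206,325),b(635,325)); t("root",a(206,380),b(641,380)); 
X=t("X",a(227,277),b(602,278))[0]
for u,v in ((602,270),(609,270),(612,250),(641,250),(655,255)):
    o,d=b(u,v); print(u,o+d*(X-o[0])/d[0])
E
```

```text
top far edge [ 0.7456 -0.1033  0.1745]
top near edge [ 0.7374 -0.1029  0.176 ]
top far root [ 0.749  -0.0588  0.1755]
top near root [ 0.74   -0.0585  0.1733]
pointer [ 0.7401 -0.1174  0.1517]
root [ 0.7398 -0.1287  0.1512]
X [ 0.7456 -0.1033  0.1745]
602 [ 0.7456 -0.102   0.1742]
609 [ 0.7456 -0.1026  0.1716]
612 [ 0.7456 -0.0994  0.1696]
641 [ 0.7456 -0.1015  0.1581]
655 [ 0.7456 -0.1035  0.1523]
```

```bash
python3 - <<'E'
from h import *
np.set_printoptions(precision=3,suppress=True)
S=np.load("pics/scene1.npz");D=np.load("pics/side1.npz");W=np.load("pics/wrist1.npz");W2=np.load("pics/w2.npz")
sc=lambda u,v:(D["K"],D["M"],(285+(u-400)/2-.25,170+v/2-.25)); cc=lambda u,v:(S["K"],S["M"],(60+u/2-.25,160+v/2-.25))
def t(n,*a):
    p=tri([ray(*x) for x in a]); print(n,p,[ (proj(x[0],x[1],p)-x[2]).round(1).tolist() for x in a])
t("screen near+y",cc(355,93),sc(426,166)); t("screen near-y",cc(183,62),sc(548,252)); t("screen far-y",cc(95,225),sc(676,178))
t("door edge top",cc(56,143),sc(697,244)); t("door hinge top",cc(187,85),sc(567,246))
# colour samples
for n,X,pt in (("S block",S,(158,243)),("S long",S,(194,247)),("S short",S,(310,236)),("S mid",S,(386,238)),("D block",D,(285+90,170+93)),("D mid",D,(208,225)),("S pan",S,(175,245)),("S table",S,(330,220))):
    print(n,X["p"][pt[1]-1:pt[1]+2,pt[0]-1:pt[0]+2].reshape(-1,3).mean(0))
for nm,X in (("S",S),("D",D),("W",W),("W2",W2)):
    h=cv2.cvtColor(X["p"],cv2.COLOR_RGB2HSV).astype(int); p=X["p"].astype(int)
    m=((p.min(2)>150)&(p[...,0]-p[...,2]>12)&(p[...,0]-p[...,2]<70)).astype(np.uint8)
    m=cv2.morphologyEx(m,cv2.MORPH_OPEN,np.ones((3,3)))
    for c in cv2.findContours(m,0,1)[0]:
        if cv2.contourArea(c)>60: r=cv2.minAreaRect(c); print(nm,np.round(r[0],1),np.round(r[1],1),round(r[2],1),cv2.contourArea(c))
E
```

```text
screen near+y [ 0.446 -0.043  0.117] [[-0.3, 0.2], [-0.3, -0.1]]
screen near-y [ 0.439 -0.278  0.121] [[1.7, -0.5], [1.8, 0.2]]
screen far-y [ 0.688 -0.297  0.114] [[-0.2, 0.0], [-0.1, 0.0]]
door edge top [ 0.592 -0.393  0.118] [[0.2, -0.0], [0.2, -0.0]]
door hinge top [ 0.471 -0.273  0.109] [[-1.7, 0.5], [-1.8, -0.2]]
S block [243.    236.    221.222]
S long [243.    236.333 221.667]
S short [132.778 122.333 109.889]
S mid [242. 233. 218.]
D block [241.778 232.889 217.889]
D mid [212.333 197.556 177.667]
S pan [198.111 194.333 185.444]
S table [22.333 22.667 22.   ]
S [208.5 416. ] [ 6. 23.] 90.0 74.0
S [ 91. 412.] [14. 52.] 90.0 430.5
S [243.9 410.4] [ 9.  18.9] 9.5 77.5
S [ 48.5 408.5] [21. 33.] 90.0 345.0
S [253.2 397.9] [ 9.3 13.2] 66.0 61.5
S [ 13.6 404. ] [13.6 32.5] 52.1 208.0
S [211.2 400. ] [46.2 31.3] 11.0 469.0
S [ 48.4 387.1] [22.5  9.7] 9.5 103.0
S [ 13.5 378.6] [26.9 11.5] 8.1 210.5
S [266.8 385. ] [33.  22.6] 62.5 290.0
S [284.3 370.2] [23.   8.9] 52.4 71.0
S [409.  371.5] [21.  4.] 90.0 64.0
S [ 22.5 364. ] [14. 17.] 90.0 118.5
S [268.7 354.4] [13.5 10.3] 48.8 87.0
S
[... 2840 characters left out ...]
7.9 3676.5
W2 [262. 183.] [16. 24.] 90.0 362.5
W2 [317.  186.5] [25. 18.] 90.0 382.0
W2 [406.5 179.4] [45.1 26.9] 12.5 926.5
W2 [260.5 164. ] [14. 21.] 90.0 252.0
W2 [ 77.4 186.8] [158.8  48.6] 5.9 5427.5
W2 [499.9 139.7] [54.  14.2] 4.0 540.5
W2 [379.4 134.5] [25.3  8.6] 4.1 189.5
W2 [26.5 52. ] [10. 11.] 90.0 63.5
W2 [279.6  96.9] [517.6 110.8] 1.3 32133.5
W2 [73.4 29.2] [17. 33.] 86.4 252.0
W2 [95.7 25.4] [14.7 24.4] 6.7 164.5
W2 [460.   20.5] [15. 12.] 90.0 93.0
W2 [46.8 22. ] [19.9 28.7] 47.7 251.0
W2 [549.  24.] [34. 20.] 90.0 553.5
W2 [88.   7.7] [11.1 14.7] 56.3 77.5
W2 [443.    7.5] [15. 14.] 90.0 100.5
W2 [420.4   6.3] [16.8 20.6] 49.4 173.0
W2 [269.5  19. ] [ 38. 337.] 90.0 7727.5
```

Request:
send_rows:
  steps:
    - {"tx": -0.5,"ty": 0,"tz": -0.8,"turn": 0,"grip": 1}
    - {"tx": -0.5,"ty": -0.5,"tz": -0.7,"turn": 0,"grip": 1}
    - {"tx": -0.5,"ty": -0.8,"tz": 0,"turn": 0,"grip": 1}
    - {"tx": 0,"ty": -1,"tz": 0,"turn": 0,"grip": 1}
    - {"tx": 0,"ty": -1,"tz": 0,"turn": 0,"grip": 1}
    - {"tx": 0,"ty": -1,"tz": 0,"turn": 0,"grip": 1}
    - {"tx": 0,"ty": -1,"tz": 0,"turn": 1,"grip": 1}
    - {"tx": 0,"ty": 0,"tz": 0,"turn": 1,"grip": 1}
    - {"tx": 0,"ty": 0,"tz": 0,"turn": 1,"grip": 1}
    - {"tx": 0,"ty": 0,"tz": 0,"turn": 1,"grip": 1}
    - {"tx": 0,"ty": 0,"tz": 0,"turn": 1,"grip": 1}
    - {"tx": 0,"ty": 0,"tz": 0,"turn": 1,"grip": 1}

```text
time: 5.0
position: [0.5289, -0.2133, 0.2971]
tool_rot: [2.933, 1.117, 0.006]
ft_force: [0.1, 0.7, -0.5]
grip_width: 0.999
grip_force: 0.0
```

Request:
send_rows:
  steps:
    - {"tx": 0,"ty": 0,"tz": 0,"turn": 1,"grip": 1}
    - {"tx": 0,"ty": 0,"tz": 0,"turn": 1,"grip": 1}
    - {"tx": 0,"ty": 0,"tz": 0,"turn": 1,"grip": 1}
    - {"tx": 0,"ty": 0,"tz": 0,"turn": 1,"grip": 1}
    - {"tx": 0,"ty": 0,"tz": 0,"turn": 1,"grip": 1}
    - {"tx": 0,"ty": 0,"tz": 0,"turn": 0.75,"grip": 1}
    - {"tx": 0,"ty": 0,"tz": 0,"turn": 0,"grip": 1}
    - {"tx": 0,"ty": 0,"tz": 0,"turn": 0,"grip": 1}

```text
time: 6.0
position: [0.5296, -0.2132, 0.2958]
tool_rot: [3.139, -0.107, 0.004]
ft_force: [0.1, 0.1, 0.4]
grip_width: 1.001
grip_force: 0.0
```

```bash
python3 - <<'E'
from h import *
p,K,M=grab("wrist"); np.savez("pics/w6.npz",p=p,K=K,M=M); print(M[:3,3],M[:3,:3])
E
```

```text
[ 0.59486296 -0.21905882  0.47927667] [[-6.84467537e-02 -9.68713275e-01 -2.38557401e-01]
 [-9.97654770e-01  6.64514435e-02  1.64062607e-02]
 [-4.04788655e-05  2.39120884e-01 -9.70989805e-01]]
```

Request:
send_rows:
  steps:
    - {"tx": 0,"ty": 0.8,"tz": 0.3,"turn": 0,"grip": 1}
    - {"tx": 0,"ty": 0.8,"tz": 0.3,"turn": 0,"grip": 1}
    - {"tx": 0,"ty": 0,"tz": 0,"turn": 0,"grip": 1}
    - {"tx": 0,"ty": 0,"tz": 0,"turn": 0,"grip": 1}

```text
time: 6.55
position: [0.5237, -0.3084, 0.2585]
tool_rot: [-3.139, 0.108, -0.001]
ft_force: [0.0, 0.1, -0.4]
grip_width: 1.003
grip_force: 0.0
```

```bash
python3 - <<'E'
from h import *
p,K,M=grab("wrist"); np.savez("pics/w7.npz",p=p,K=K,M=M); print(M[:3,3])
q=np.load("pics/w6.npz")["p"]
save("pics/w67.png",np.hstack([q[:300,80:480],p[:300,80:480]]))
save("pics/w67.png",cv2.resize(np.vstack([q[:290],p[:290]]),None,fx=1,fy=1))
E
```

```text
[ 0.58932021 -0.31445658  0.44186387]
```

View pics/w67.png

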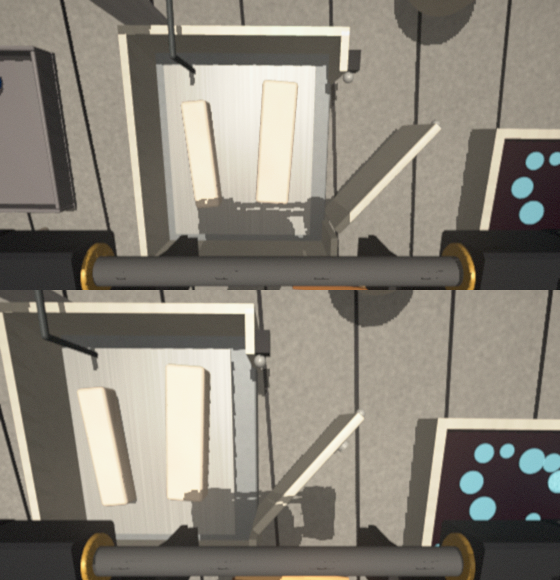

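w6 and w7 show the block's top as a clean bright rectangle, (263,82)–(290,203) in w6 and (167,76)–(205,208) in w7, the long bar to its left, and the door's leaf to the right with its free edge at (438,125).

```bash
python3 - <<'E'
from h import *
np.set_printoptions(precision=4,suppress=True)
A=np.load("pics/w6.npz");B=np.load("pics/w7.npz")
def rects(X,seeds):
    p=X["p"].astype(int); m=((p[...,0]>235)&(p[...,2]>200)&(p[...,0]-p[...,2]>8)).astype(np.uint8)
    m=cv2.morphologyEx(m,cv2.MORPH_OPEN,np.ones((5,5))); n,l=cv2.connectedComponents(m); out=[]
    for s in seeds:
        k=l[s[1],s[0]]; c=np.argwhere(l==k)[:,::-1].astype(np.float32); r=cv2.minAreaRect(c); b=cv2.boxPoints(r)
        i=np.argsort(b[:,1]); b=np.vstack([b[i[:2]][np.argsort(b[i[:2],0])],b[i[2:]][np.argsort(b[i[2:],0])]])
        print(k,r[0],r[1],r[2],len(c)); out.append(b)
    return out
ra=rects(A,[(276,140),(200,150)]); rb=rects(B,[(187,140),(105,160)])
for a,b in zip(ra,rb):
    print(a.tolist(),b.tolist())
    P=np.array([tri([ray(A["K"],A["M"],a[i]),ray(B["K"],B["M"],b[i])]) for i in range(4)]); print(P,P.mean(0))
    f=(P[0]+P[1])/2;n=(P[2]+P[3])/2; print("len",np.linalg.norm(f-n),"wid",np.linalg.norm(P[0]-P[1]),"ang",np.degrees(np.arctan2(*(f-n)[1::-1])))
for a,b in (((438,124),(362,123)),((333,228),(256,237))): print("door",tri([ray(A["K"],A["M"],a),ray(B["K"],B["M"],b)]))
s=ctrl.get_state(); Rm=R.from_rotvec(s["tool_rot"]).as_matrix(); print(s["position"],Rm[:,0],Rm[:,1])
E
```

```text
5 (276.1983947753906, 141.22543334960938) (31.128143310546875, 119.45903015136719) 3.6522226333618164 3562
6 (198.96392822265625, 150.07479858398438) (96.82935333251953, 21.32825469970703) 82.05652618408203 1989
3 (183.5, 141.49996948242188) (132.99996948242188, 34.99999237060547) 90.0 4378
4 (101.53414154052734, 155.99269104003906) (118.52362823486328, 23.956159591674805) 77.90524291992188 2724
[[264.470703125, 80.62578582763672], [295.53564453125, 82.60865783691406], [256.86114501953125, 199.8422088623047], [287.92608642578125, 201.8250732421875]] [[166.0, 74.99998474121094], [201.0, 74.99998474121094], [166.0, 207.9999542236328], [201.0, 207.9999542236328]]
[[ 0.6498 -0.2084  0.1095]
 [ 0.6465 -0.2425  0.1089]
 [ 0.5176 -0.1892  0.1134]
 [ 0.5132 -0.2258  0.1105]] [ 0.5818 -0.2165  0.1106]
len 0.1339986430784046 wid 0.03423157802020036 ang -7.711008554302657
[[181.71141052246094, 103.59840393066406], [202.8350067138672, 100.65092468261719], [195.0928497314453, 199.49867248535156], [216.21644592285156, 196.5511932373047]] [[77.40486907958984, 100.55609893798828], [100.82926177978516, 95.5365982055664], [102.23902130126953, 216.44879150390625], [125.66341400146484, 211.42929077148438]]
[[ 0.6329 -0.1129  0.1038]
 [ 0.6354 -0.1369  0.1025]
 [ 0.5165 -0.1144  0.1059]
 [ 0.5186 -0.1394  0.1022]] [ 0.5758 -0.1259  0.1036]
len 0.11668448814877115 wid 0.024224358206103757 ang 1.000173018173998
door [ 0.5907 -0.3995  0.1121]
door [ 0.4718 -0.281   0.0964]
[ 0.5242 -0.3077  0.2589] [ 0.9977 -0.0676  0.001 ] [-0.0676 -0.9977 -0.0008]
```

Request:
send_rows:
  steps:
    - {"tx": 0,"ty": 0,"tz": 0,"turn": 0.475,"grip": 0.75}
    - {"tx": 0.25,"ty": -0.55,"tz": 0,"turn": 0,"grip": 0.75}
    - {"tx": 0.25,"ty": -0.55,"tz": 0,"turn": 0,"grip": 0.75}
    - {"tx": 0.25,"ty": -0.54,"tz": 0,"turn": 0,"grip": 0.75}
    - {"tx": 0,"ty": 0,"tz": 0.6,"turn": 0,"grip": 0.75}
    - {"tx": 0,"ty": 0,"tz": 0.6,"turn": 0,"grip": 0.75}
    - {"tx": 0,"ty": 0,"tz": 0.4,"turn": 0,"grip": 0.75}
    - {"tx": 0,"ty": 0,"tz": 0,"turn": 0,"grip": 0.75}
    - {"tx": 0,"ty": 0,"tz": 0,"turn": 0,"grip": 0.75}

```text
time: 7.72
position: [0.5826, -0.217, 0.1642]
tool_rot: [3.134, -0.211, 0.004]
ft_force: [0.3, 0.2, 0.8]
grip_width: 0.747
grip_force: 0.0
```

Request:
send_rows:
  steps:
    - {"tx": 0,"ty": 0,"tz": 0.5,"turn": 0,"grip": 0.75}
    - {"tx": 0,"ty": 0,"tz": 0.4,"turn": 0,"grip": 0.75}
    - {"tx": 0,"ty": 0,"tz": 0.25,"turn": 0,"grip": 0.75}
    - {"tx": 0,"ty": 0,"tz": 0,"turn": 0,"grip": 0.75}
    - {"tx": 0,"ty": 0,"tz": 0,"turn": 0,"grip": 0.3}
    - {"tx": 0,"ty": 0,"tz": 0,"turn": 0,"grip": 0.3}
    - {"tx": 0,"ty": 0,"tz": 0,"turn": 0,"grip": 0.3}
    - {"tx": 0,"ty": 0,"tz": 0,"turn": 0,"grip": 0.3}
  newtons: 30

```text
time: 8.72
position: [0.5816, -0.2178, 0.0937]
tool_rot: [3.134, -0.214, 0.001]
ft_force: [-0.5, 0.6, -0.8]
grip_width: 0.378
grip_force: 0.0
```

Request:
send_rows:
  steps:
    - {"tx": 0,"ty": 0,"tz": 0,"turn": 0,"grip": 0.3}
    - {"tx": 0,"ty": 0,"tz": 0,"turn": 0,"grip": 0.3}

```text
time: 8.98
position: [0.5814, -0.2177, 0.0934]
tool_rot: [3.134, -0.214, 0.0]
ft_force: [0.0, -0.4, -0.6]
grip_width: 0.308
grip_force: 0.0
```

```bash
python3 - <<'E'
from h import *
s=ctrl.get_state(); print(s["grip_width"],s["grip_force"],s["ft_force"])
A=np.load("pics/w6.npz")
for n in ("wrist","side"):
    p,K,M=grab(n); np.savez(f"pics/{n}8.npz",p=p,K=K,M=M)
    if n=="wrist": w=p
a=cv2.resize(p[170:320,300:440],None,fx=2.8,fy=2.8,interpolation=cv2.INTER_CUBIC)
save("pics/v8.png",np.hstack([a[:420,:340],w[:, 90:550]]))
E
```

```text
0.3081504649595303 0.0 [ 0.02884274 -0.37674902 -0.59631872]
```

View pics/v8.png

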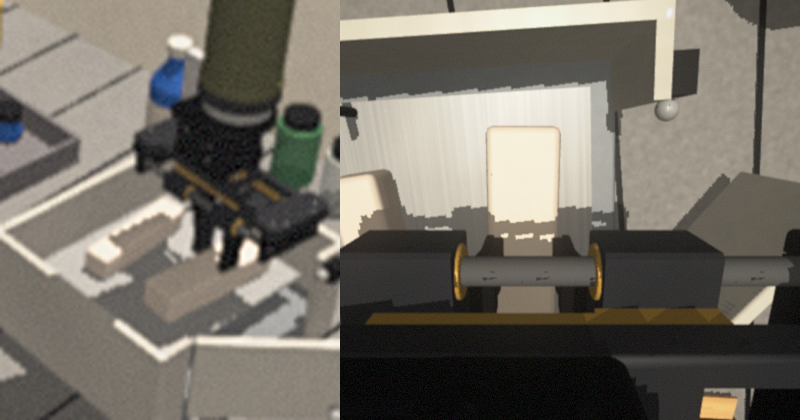

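The wrist view shows the fingers (inner edges 505 and 552) closer together than the block's 70 px width, and the side view has them ending near the block's top face. They probably sit above the block, so I'm checking by projection.

```bash
python3 - <<'E'
from h import *
np.set_printoptions(precision=4,suppress=True)
s=ctrl.get_state(); P=s["position"]; Rm=R.from_rotvec(s["tool_rot"]).as_matrix(); print(P,s["grip_width"])
W=np.load("pics/wrist8.npz");D=np.load("pics/side8.npz")
print("T",np.linalg.inv(np.block([[Rm,P[:,None]],[np.zeros((1,3)),1]]))@W["M"])
for n,q in (("block far +y",(.6498,-.2084,.1095)),("far -y",(.6465,-.2425,.109)),("catch-ish screen far-y",(.688,-.297,.12))): print(n,proj(W["K"],W["M"],q)+[250,0],(proj(D["K"],D["M"],q)-[300,170])*2.8)
for dz in (-.04,-.02,0,.014):
  for dy in (-.013,.013):
    q=P+Rm@np.array([0,dy,dz]); print(dz,dy,q,"wrist",proj(W["K"],W["M"],q)+[250,0],"side",(proj(D["K"],D["M"],q)-[300,170])*2.8)
E
```

```text
[ 0.5814 -0.2176  0.0933] 0.3050244769528974
T [[-0.0003 -0.9704 -0.2414  0.066 ]
 [ 1.     -0.0002 -0.0004  0.0014]
 [ 0.0003 -0.2414  0.9704 -0.1834]
 [ 0.      0.      0.      1.    ]]
block far +y [489.0159 129.6181] [247.1055 227.4929]
far -y [555.5931 126.879 ] [272.5705 244.8806]
catch-ish screen far-y [669.1113  13.5193] [344.1112 244.014 ]
-0.04 -0.013 [ 0.5832 -0.2048  0.1333] wrist [498.3577 268.9748] side [206.2496 235.6792]
-0.04 0.013 [ 0.5796 -0.2305  0.1333] wrist [551.2487 268.9681] side [224.9849 249.5194]
-0.02 -0.013 [ 0.5832 -0.2048  0.1133] wrist [501.6179 253.5822] side [204.0416 251.2468]
-0.02 0.013 [ 0.5796 -0.2305  0.1133] wrist [548.6266 253.5754] side [222.5852 265.1776]
0 -0.013 [ 0.5832 -0.2048  0.0933] wrist [504.2256 241.2708] side [201.871  266.5511]
0 0.013 [ 0.5796 -0.2305  0.0933] wrist [546.5294 241.264 ] side [220.2266 280.5674]
0.014 -0.013 [ 0.5832 -0.2048  0.0793] wrist [505.7607 234.023 ] side [200.3733 277.111 ]
0.014 0.013 [ 0.5796 -0.2305  0.0793] wrist [545.2948 234.0163] side [218.5996 291.1843]
```

Request:
send_rows:
  steps:
    - {"tx": 0,"ty": 0,"tz": 0,"turn": 0,"grip": 0.75}
    - {"tx": 0,"ty": 0,"tz": 0,"turn": 0,"grip": 0.75}
    - {"tx": 0,"ty": 0,"tz": 0,"turn": 0,"grip": 0.75}
    - {"tx": 0,"ty": 0,"tz": 0,"turn": 0,"grip": 0.75}
    - {"tx": 0,"ty": 0,"tz": 0,"turn": 0,"grip": 0.75}
    - {"tx": 0,"ty": 0,"tz": 0.1,"turn": 0,"grip": 0.75}
    - {"tx": 0,"ty": 0,"tz": 0,"turn": 0,"grip": 0.75}

```text
time: 9.95
position: [0.5809, -0.2175, 0.0865]
tool_rot: [-3.134, 0.214, 0.002]
ft_force: [-0.5, -1.2, 0.6]
grip_width: 0.752
grip_force: 0.0
```

```bash
python3 - <<'E'
from h import *
np.set_printoptions(precision=1,suppress=True)
s=ctrl.get_state(); P=s["position"]; Rm=R.from_rotvec(s["tool_rot"]).as_matrix(); g=s["grip_width"]*.087/2
p,K,M=grab("side"); np.savez("pics/side9.npz",p=p,K=K,M=M); f,FK,FM=grab("scene"); np.savez("pics/scene9.npz",p=f,K=FK,M=FM)
# brightness along the -y and +y finger back/inside lines, by z
for dz in np.arange(-.05,.03,.006):
    o=[dz*1000]
    for dy in (g+.007,-g-.007):
        q=P+Rm@np.array([0,dy,dz])
        for im,k,m in ((p,K,M),(f,FK,FM)):
            u=proj(k,m,q); o+=[round(u[0]),round(u[1]),cv2.getRectSubPix(im,(1,1),tuple(map(float,u)))[0,0].tolist()]
    print(o)
print(P,s["ft_force"],g*2)
E
```

```text
[np.float64(-50.0), 387, 263, [25, 27, 26], 139, 230, [81, 79, 77], 367, 248, [30, 29, 31], 168, 239, [52, 52, 52]]
[np.float64(-44.00000000000001), 387, 265, [12, 10, 16], 140, 232, [106, 102, 100], 367, 250, [26, 28, 27], 168, 241, [48, 48, 47]]
[np.float64(-38.00000000000001), 387, 267, [24, 24, 26], 140, 233, [102, 100, 97], 366, 252, [36, 34, 37], 169, 242, [39, 39, 38]]
[np.float64(-32.00000000000001), 387, 269, [20, 19, 21], 141, 234, [76, 74, 73], 366, 253, [29, 28, 30], 170, 243, [31, 31, 31]]
[np.float64(-26.00000000000001), 386, 270, [44, 44, 43], 142, 236, [46, 45, 45], 366, 255, [27, 26, 26], 170, 244, [23, 23, 25]]
[np.float64(-20.00000000000001), 386, 272, [141, 135, 130], 143, 237, [32, 32, 32], 366, 257, [35, 37, 35], 171, 245, [36, 36, 35]]
[np.float64(-14.000000000000012), 386, 274, [202, 195, 184], 143, 238, [43, 42, 42], 366, 258, [110, 106, 102], 171, 247, [61, 60, 59]]
[np.float64(-8.000000000000014), 385, 275, [209, 202, 191], 144, 239, [79, 77, 74], 365, 260, [141, 138, 130], 172, 248, [80, 78, 76]]
[np.float64(-2.0000000000000155), 385, 277, [144, 138, 133], 145, 240, [93, 91, 88], 365, 262, [109, 105, 100], 172, 249, [95, 93, 90]]
[np.float64(3.9999999999999827), 385, 278, [117, 115, 109], 145, 242, [90, 89, 86], 365, 263, [122, 113, 103], 173, 250, [100, 99, 95]]
[np.float64(9.99999999999998), 385, 280, [111, 107, 102], 146, 243, [94, 93, 90], 365, 265, [136, 125, 112], 173, 251, [102, 101, 96]]
[np.float64(15.999999999999973), 384, 282, [99, 96, 92], 147, 244, [106, 103, 97], 365, 266, [136, 124, 110], 174, 253, [102, 101, 97]]
[np.float64(21.99999999999998), 384, 283, [92, 91, 90], 147, 245, [161, 150, 137], 364, 268, [137, 125, 112], 174, 254, [101, 100, 96]]
[np.float64(27.999999999999982), 384, 285, [85, 83, 83], 148, 246, [228, 217, 198], 364, 269, [137, 123, 111], 175, 255, [101, 99, 95]]
[ 0.6 -0.2  0.1] [-0.5 -1.2  0.6] 0.06538559773807895
```

Measured in both fixed views, the fingertips end about 16 mm behind the reported TCP rather than 14 mm ahead, so I have to go about 25–30 mm lower than the text implies. Descending with a force check.

Request:
send_rows:
  steps:
    - {"tx": 0,"ty": 0,"tz": 0.15,"turn": 0,"grip": 0.75}
    - {"tx": 0,"ty": 0,"tz": 0.15,"turn": 0,"grip": 0.75}
    - {"tx": 0,"ty": 0,"tz": 0,"turn": 0,"grip": 0.75}
    - {"tx": 0,"ty": 0,"tz": 0,"turn": 0,"grip": 0.3}
    - {"tx": 0,"ty": 0,"tz": 0,"turn": 0,"grip": 0.3}
    - {"tx": 0,"ty": 0,"tz": 0,"turn": 0,"grip": 0.3}
    - {"tx": 0,"ty": 0,"tz": 0,"turn": 0,"grip": 0.3}
  newtons: 30

```text
time: 10.92
position: [0.5817, -0.2169, 0.0695]
tool_rot: [-3.134, 0.213, -0.001]
ft_force: [-0.2, 1.1, -0.8]
grip_width: 0.459
grip_force: 30.0
```

Request:
send_rows:
  steps:
    - {"tx": 0,"ty": 0,"tz": -0.15,"turn": 0,"grip": 0.3}
    - {"tx": 0,"ty": 0,"tz": -0.3,"turn": 0,"grip": 0.3}
    - {"tx": 0,"ty": 0,"tz": -0.5,"turn": 0,"grip": 0.3}
    - {"tx": 0,"ty": 0,"tz": -0.6,"turn": 0,"grip": 0.3}
    - {"tx": -0.2,"ty": 0,"tz": -0.5,"turn": 0,"grip": 0.3}
    - {"tx": -0.2,"ty": 0,"tz": 0,"turn": 0,"grip": 0.3}
    - {"tx": 0,"ty": 0,"tz": 0,"turn": 0,"grip": 0.3}

```text
time: 11.8
position: [0.5561, -0.2146, 0.1916]
tool_rot: [-3.134, 0.215, 0.002]
ft_force: [-0.4, -0.2, -3.6]
grip_width: 0.457
grip_force: 30.0
```

```bash
python3 - <<'E'
from h import *
np.set_printoptions(precision=3,suppress=True)
S=np.load("pics/scene1.npz");p=S["p"]
print("tray rim z.04:",[plane(S["K"],S["M"],q,.04)[:2] for q in ((278,255),(268,342),(360,348),(368,268))])
print("tray grid colours",p[300,320],p[300,271],p[250,320])
s=ctrl.get_state(); print(s["position"],s["ft_force"],s["grip_width"],s["grip_force"],s["joint_positions"])
hsv=cv2.cvtColor(p,cv2.COLOR_RGB2HSV)
m=cv2.inRange(hsv,(100,120,40),(130,255,255)); m[:280]=0; m[:,:280]=0; m[:,340:]=0; m[345:]=0
c=np.argwhere(m>0); print("lilpot blue px",c.mean(0)[::-1],len(c),plane(S["K"],S["M"],c.mean(0)[::-1],.025))
E
```

```text
tray rim z.04: [array([0.527, 0.083]), array([0.754, 0.102]), array([0.728, 0.311]), array([0.521, 0.318])]
tray grid colours [123 118 115] [158 152 144] [60 60 60]
[ 0.556 -0.215  0.192] [-0.435 -0.209 -3.555] 0.4565416678037584 29.993610978126526 [ 0.201  0.211  0.143  1.611 -0.03   1.323 -1.36 ]
lilpot blue px [304.519 329.346] 52 [0.704 0.181 0.025]
```

```bash
python3 - <<'E'
from h import *
np.set_printoptions(precision=3,suppress=True)
for f,q in (("wrist0",(138,95)),("wrist0",(345,110)),("w2",(220,4)),("w2",(391,14)),("w3",(250,19)),("w6",(73,211)),("w6",(53,50))):
    W=np.load(f"pics/{f}.npz"); print(f,q,plane(W["K"],W["M"],q,.04))
W=np.load("pics/wrist0.npz"); print("lilpot cap",plane(W["K"],W["M"],(323,8),.045), plane(W["K"],W["M"],(320,22),.02))
E
```

```text
wrist0 (138, 95) [0.505 0.1   0.04 ]
wrist0 (345, 110) [0.72  0.085 0.04 ]
w2 (220, 4) [0.508 0.092 0.04 ]
w2 (391, 14) [0.719 0.08  0.04 ]
w3 (250, 19) [0.724 0.078 0.04 ]
w6 (73, 211) [0.504 0.082 0.04 ]
w6 (53, 50) [0.715 0.06  0.04 ]
lilpot cap [0.693 0.178 0.045] [0.693 0.173 0.02 ]
```

Request:
send_rows:
  steps:
    - {"tx": -0.03,"ty": -0.5,"tz": 0,"turn": 0,"grip": 0.3}
    - {"tx": -0.03,"ty": -0.9,"tz": 0,"turn": 0,"grip": 0.3}
    - {"tx": -0.03,"ty": -0.9,"tz": 0,"turn": 0,"grip": 0.3}
    - {"tx": -0.03,"ty": -0.9,"tz": 0,"turn": 0,"grip": 0.3}
    - {"tx": -0.03,"ty": -0.9,"tz": 0,"turn": 0,"grip": 0.3}
    - {"tx": -0.03,"ty": -0.9,"tz": 0,"turn": 0,"grip": 0.3}
    - {"tx": -0.03,"ty": -0.9,"tz": 0,"turn": 0,"grip": 0.3}
    - {"tx": -0.03,"ty": -0.9,"tz": 0,"turn": 0,"grip": 0.3}
    - {"tx": -0.02,"ty": -0.83,"tz": 0,"turn": 0,"grip": 0.3}
    - {"tx": 0,"ty": 0,"tz": 0.5,"turn": 0,"grip": 0.3}
    - {"tx": 0,"ty": 0,"tz": 0,"turn": 0,"grip": 0.3}
    - {"tx": 0,"ty": 0,"tz": 0,"turn": 0,"grip": 0.3}

```text
time: 13.3
position: [0.6045, 0.2398, 0.1619]
tool_rot: [3.133, -0.216, -0.001]
ft_force: [0.4, 0.6, -2.4]
grip_width: 0.459
grip_force: 30.0
```

Request:
send_rows:
  steps:
    - {"tx": 0,"ty": 0,"tz": 0.6,"turn": 0,"grip": 0.3}
    - {"tx": 0,"ty": 0,"tz": 0.7,"turn": 0,"grip": 0.3}
    - {"tx": 0,"ty": 0,"tz": 0.6,"turn": 0,"grip": 0.3}
    - {"tx": 0,"ty": 0,"tz": 0.3,"turn": 0,"grip": 0.3}
    - {"tx": 0,"ty": 0,"tz": 0.15,"turn": 0,"grip": 0.3}
    - {"tx": 0,"ty": 0,"tz": 0,"turn": 0,"grip": 0.3}
    - {"tx": 0,"ty": 0,"tz": 0.08,"turn": 0,"grip": 0.3}
    - {"tx": 0,"ty": 0,"tz": 0.05,"turn": 0,"grip": 0.3}
    - {"tx": 0,"ty": 0,"tz": 0,"turn": 0,"grip": 0.3}
    - {"tx": 0,"ty": 0,"tz": 0,"turn": 0,"grip": 0.3}

```text
time: 14.55
position: [0.6045, 0.2413, 0.0138]
tool_rot: [-3.134, 0.214, -0.001]
ft_force: [0.0, 0.1, -3.0]
grip_width: 0.455
grip_force: 30.0
```

Request:
send_rows:
  steps:
    - {"tx": 0,"ty": 0,"tz": 0.08,"turn": 0,"grip": 0.3}
    - {"tx": 0,"ty": 0,"tz": 0.05,"turn": 0,"grip": 0.3}
    - {"tx": 0,"ty": 0,"tz": 0,"turn": 0,"grip": 0.3}

```text
time: 14.92
position: [0.6039, 0.2411, 0.0052]
tool_rot: [3.134, -0.214, -0.001]
ft_force: [0.1, -0.2, -2.3]
grip_width: 0.459
grip_force: 30.0
```

Request:
send_rows:
  steps:
    - {"tx": 0,"ty": 0,"tz": 0.05,"turn": 0,"grip": 0.3}
    - {"tx": 0,"ty": 0,"tz": 0,"turn": 0,"grip": 0.3}

```text
time: 15.18
position: [0.6041, 0.2412, 0.0024]
tool_rot: [3.134, -0.214, -0.001]
ft_force: [-0.4, 0.2, -4.1]
grip_width: 0.456
grip_force: 30.0
```

Request:
send_rows:
  steps:
    - {"tx": 0,"ty": 0,"tz": 0.05,"turn": 0,"grip": 0.3}
    - {"tx": 0,"ty": 0,"tz": 0,"turn": 0,"grip": 0.3}

```text
time: 15.42
position: [0.6047, 0.2414, 0.0012]
tool_rot: [-3.134, 0.214, -0.001]
ft_force: [-3.0, -0.9, 4.0]
grip_width: 0.453
grip_force: 30.0
```

Request:
send_rows:
  steps:
    - {"tx": 0,"ty": 0,"tz": 0,"turn": 0,"grip": 0.62}
    - {"tx": 0,"ty": 0,"tz": 0,"turn": 0,"grip": 0.62}
    - {"tx": 0,"ty": 0,"tz": 0,"turn": 0,"grip": 0.62}
    - {"tx": 0,"ty": 0,"tz": -0.4,"turn": 0,"grip": 0.62}
    - {"tx": 0,"ty": 0,"tz": -1,"turn": 0,"grip": 0.62}
    - {"tx": 0,"ty": 0,"tz": -1,"turn": 0,"grip": 0.8}
    - {"tx": -0.6,"ty": -0.2,"tz": -1,"turn": 0,"grip": 0.8}
    - {"tx": -0.8,"ty": -0.2,"tz": -1,"turn": 0,"grip": 0.8}
    - {"tx": -0.9,"ty": -0.2,"tz": 0,"turn": 0,"grip": 0.8}
    - {"tx": -0.9,"ty": -0.2,"tz": 0,"turn": 0,"grip": 0.8}
    - {"tx": -0.8,"ty": -0.1,"tz": 0,"turn": 0,"grip": 0.8}
    - {"tx": 0,"ty": 0,"tz": 0,"turn": 0,"grip": 0.8}

```text
time: 16.92
position: [0.3833, 0.324, 0.2455]
tool_rot: [-3.134, 0.203, -0.001]
ft_force: [-0.1, -0.5, 0.4]
grip_width: 0.797
grip_force: 0.0
```

Request:
send_rows:
  steps:
    - {"tx": 0,"ty": 0,"tz": 0,"turn": 0,"grip": 0.8}

```text
time: 17.05
position: [0.3876, 0.3214, 0.245]
tool_rot: [3.134, -0.214, 0.002]
ft_force: [0.8, -1.3, 0.5]
grip_width: 0.804
grip_force: 0.0
```

```bash
python3 - <<'E'
from h import *
p,K,M=grab("wrist"); np.savez("pics/w10.npz",p=p,K=K,M=M); print(M[:3,3])
for n in ("scene","side"):
    p,K,M=grab(n); np.savez(f"pics/{n}10.npz",p=p,K=K,M=M)
E
```

```text
[0.45263169 0.31103806 0.42840607]
```

Request:
send_rows:
  steps:
    - {"tx": 0,"ty": -0.8,"tz": 0.3,"turn": 0,"grip": 0.8}
    - {"tx": 0,"ty": -0.5,"tz": 0.3,"turn": 0,"grip": 0.8}
    - {"tx": 0,"ty": 0,"tz": 0,"turn": 0,"grip": 0.8}
    - {"tx": 0,"ty": 0,"tz": 0,"turn": 0,"grip": 0.8}

```text
time: 17.7
position: [0.3985, 0.398, 0.2086]
tool_rot: [3.133, -0.216, -0.0]
ft_force: [-0.3, 0.2, -0.0]
grip_width: 0.796
grip_force: 0.0
```

```bash
cat > bars.py <<'E'
from h import *
def rects(X,lo=(225,190,8)):
    p=X["p"].astype(int); m=((p[...,0]>lo[0])&(p[...,2]>lo[1])&(p[...,0]-p[...,2]>lo[2])&(p[...,0]-p[...,2]<60)).astype(np.uint8)
    m[240:]=0
    m=cv2.morphologyEx(m,cv2.MORPH_OPEN,np.ones((5,5)))
    for c in cv2.findContours(m,0,1)[0]:
        if cv2.contourArea(c)>400: r=cv2.minAreaRect(c); print(np.round(r[0],1),np.round(r[1],1),round(r[2],1),cv2.contourArea(c),np.round(cv2.boxPoints(r),1).tolist(),"z0.032:",plane(X["K"],X["M"],r[0],.032).round(3))
E
python3 - <<'E'
from bars import *
p,K,M=grab("wrist"); np.savez("pics/w11.npz",p=p,K=K,M=M); print(M[:3,3],ctrl.get_state()["grip_width"])
for f in ("w10","w11"): print(f); X=np.load(f"pics/{f}.npz"); rects(X); print(proj(X["K"],X["M"],(.412,.363,.03)))
E
```

```text
[0.46373729 0.38775744 0.39187624] 0.7956978953471093
w10
[496.3 201.5] [25.6 27.8] 82.9 607.5 [[480.8999938964844, 190.5], [508.5, 187.10000610351562], [511.70001220703125, 212.39999389648438], [484.1000061035156, 215.89999389648438]] z0.032: [0.327 0.044 0.032]
[ 81.  186.5] [17. 30.] 90.0 400.5 [[66.0, 178.0], [96.0, 178.0], [96.0, 195.0], [66.0, 195.0]] z0.032: [0.419 0.568 0.032]
[144.8 196.6] [33.2 68.8] 6.2 735.5 [[124.5999984741211, 229.0], [132.0, 160.60000610351562], [165.10000610351562, 164.1999969482422], [157.60000610351562, 232.60000610351562]] z0.032: [0.395 0.491 0.032]
[ 81.  152.7] [38.6 18.8] 51.8 515.0 [[61.70000076293945, 143.3000030517578], [76.5, 131.6999969482422], [100.30000305175781, 162.0], [85.5999984741211, 173.60000610351562]] z0.032: [0.46  0.556 0.032]
[406.3 121.2] [50.7 24.7] 59.9 1041.5 [[382.8999938964844, 105.5], [404.3999938964844, 93.0999984741211], [429.70001220703125, 136.89999389648438], [408.29998779296875, 149.3000030517578]] z0.032: [0.443 0.155 0.032]
[63.1 41.4] [37.6 25.3] 8.1 689.0 [[42.70000076293945, 51.20000076293945], [46.299999237
[... 1372 characters left out ...]
06055], [167.60000610351562, 88.69999694824219], [142.8000030517578, 102.19999694824219]] z0.032: [0.54  0.52  0.032]
[117.4  32.1] [36.4 22.8] 21.8 616.0 [[96.19999694824219, 35.900001525878906], [104.69999694824219, 14.699999809265137], [138.5, 28.200000762939453], [130.0, 49.400001525878906]] z0.032: [0.584 0.538 0.032]
[404.   19.5] [39. 40.] 90.0 1416.0 [[384.0, 0.0], [424.0, 0.0], [424.0, 39.0], [384.0, 39.0]] z0.032: [0.555 0.244 0.032]
[176.2 101.4] [211.5  11.9] 76.0 2162.5 [[144.8000030517578, 0.30000001192092896], [156.39999389648438, -2.5999999046325684], [207.60000610351562, 202.60000610351562], [196.10000610351562, 205.5]] z0.032: [0.509 0.492 0.032]
[304.89308588 173.36491182]
```

```bash
python3 - <<'E'
from h import *
np.set_printoptions(precision=4,suppress=True)
for f,c0 in (("w10",(241,166)),("w11",(306,167))):
    X=np.load(f"pics/{f}.npz"); p=X["p"].astype(int); x,y=c0
    g=p[...,0]-p[...,2]
    print(f,"row R",p[y,x-40:x+41:4,0].tolist(),"R-B",g[y,x-40:x+41:4].tolist()); print("col R",p[y-65:y+66:6,x,0].tolist(),"R-B",g[y-65:y+66:6,x].tolist())
    m=(g>17).astype(np.uint8); m[235:]=0; m=cv2.morphologyEx(m,cv2.MORPH_OPEN,np.ones((3,3)))
    n,l=cv2.connectedComponents(m); k=l[y,x]; c=np.argwhere(l==k)[:,::-1].astype(np.float32); r=cv2.minAreaRect(c); print(k,len(c),r,cv2.boxPoints(r).tolist())
E
```

```text
w10 row R [101, 202, 216, 212, 212, 225, 217, 255, 255, 255, 255, 255, 255, 255, 196, 218, 219, 219, 219, 219, 213] R-B [17, 27, 31, 30, 31, 28, 32, 22, 8, 8, 8, 8, 7, 8, 47, 34, 31, 33, 32, 32, 31]
col R [213, 213, 211, 211, 214, 255, 255, 255, 255, 255, 255, 255, 255, 255, 255, 255, 253, 182, 124, 122, 116, 117] R-B [29, 28, 30, 30, 29, 17, 7, 7, 8, 7, 9, 8, 8, 8, 8, 9, 28, 42, 20, 21, 20, 19]
0 125327 ((279.49993896484375, 209.49996948242188), (558.9998779296875, 418.99993896484375), 0.0) [[0.0, 418.99993896484375], [0.0, 0.0], [558.9998779296875, 0.0], [558.9998779296875, 418.99993896484375]]
w11 row R [198, 196, 194, 204, 201, 194, 230, 254, 254, 254, 254, 254, 254, 254, 200, 205, 199, 194, 202, 197, 198] R-B [28, 27, 28, 29, 29, 28, 51, 16, 15, 17, 16, 16, 15, 16, 36, 33, 30, 29, 31, 30, 29]
col R [196, 197, 195, 199, 192, 254, 254, 254, 254, 254, 254, 254, 254, 254, 254, 254, 254, 191, 166, 110, 102, 105] R-B [28, 29, 27, 29, 27, 23, 16, 17, 16, 15, 16, 16, 15, 15, 15, 16, 19, 47, 38, 16, 16, 16]
0 124164 ((279.49993896484375, 209.49996948242188), (558.9998779296875, 418.99993896484375), 0.0) [[0.0, 418.99993896484375], [0.0, 0.0], [558.9998779296875, 0.0], [558.9998779296875, 418.99993896484375]]
```

```bash
python3 - <<'E'
from h import *
np.set_printoptions(precision=4,suppress=True)
out=[];XX=[]
for f,c0 in (("w10",(241,166)),("w11",(306,167))):
    X=np.load(f"pics/{f}.npz"); XX.append(X); p=X["p"]; x,y=c0
    m=(p[...,0]>=245).astype(np.uint8); m[235:]=0; m=cv2.morphologyEx(m,cv2.MORPH_OPEN,np.ones((3,3)))
    n,l=cv2.connectedComponents(m); c=np.argwhere(l==l[y,x])[:,::-1].astype(np.float32); r=cv2.minAreaRect(c); b=cv2.boxPoints(r)
    i=np.argsort(b[:,1]); b=np.vstack([b[i[:2]][np.argsort(b[i[:2],0])],b[i[2:]][np.argsort(b[i[2:],0])]]); print(len(c),r); out.append(b)
A,B=XX
P=np.array([tri([ray(A["K"],A["M"],out[0][i]),ray(B["K"],B["M"],out[1][i])]) for i in range(4)]); print(P,P.mean(0))
f=(P[0]+P[1])/2;n=(P[2]+P[3])/2; print("len",np.linalg.norm(f-n),"wid",np.linalg.norm(P[0]-P[1]),"ang",np.degrees(np.arctan2(*(f-n)[1::-1])))
for X,o in zip(XX,out): q=np.array([plane(X["K"],X["M"],u,.032) for u in o]); print(q.mean(0), np.linalg.norm((q[0]+q[1]-q[2]-q[3])/2),np.degrees(np.arctan2(*((q[0]+q[1]-q[2]-q[3])[1::-1]))))
s=ctrl.get_state(); Rm=R.from_rotvec(s["tool_rot"]).as_matrix(); print(s["position"],Rm[:,0],s["joint_positions"])
# block in tray check, w10: pan pointer check from scene10
E
```

```text
1929 ((242.41539001464844, 167.52308654785156), (73.84828186035156, 27.53961944580078), 74.74488067626953)
2001 ((305.8417053222656, 166.65957641601562), (70.2382583618164, 29.832853317260742), 76.37300109863281)
[[0.457  0.3823 0.0327]
 [0.4605 0.3492 0.0294]
 [0.3699 0.3738 0.0265]
 [0.3735 0.3383 0.0235]] [0.4152 0.3609 0.028 ]
len 0.08777567131980156 wid 0.03348674035803969 ang 6.36361648994944
[0.4133 0.3608 0.032 ] 0.09183419076192341 6.0164055238741785
[0.4187 0.3611 0.032 ] 0.08014601713357206 6.922063638200941
[0.3986 0.3979 0.2091] [ 0.9905 -0.1378  0.0005] [-0.5403  0.1495 -0.3231  1.6521  0.0491  1.3479 -2.58  ]
```

Request:
send_rows:
  steps:
    - {"tx": 0,"ty": 0,"tz": 0,"turn": -0.9,"grip": 0.62}
    - {"tx": 0,"ty": 0,"tz": 0,"turn": -0.88,"grip": 0.62}
    - {"tx": 0.17,"ty": 0.64,"tz": 0,"turn": 0,"grip": 0.62}
    - {"tx": 0,"ty": 0,"tz": 0.7,"turn": 0,"grip": 0.62}
    - {"tx": 0,"ty": 0,"tz": 0.8,"turn": 0,"grip": 0.62}
    - {"tx": 0,"ty": 0,"tz": 0.6,"turn": 0,"grip": 0.62}
    - {"tx": 0,"ty": 0,"tz": 0.4,"turn": 0,"grip": 0.62}
    - {"tx": 0,"ty": 0,"tz": 0,"turn": 0,"grip": 0.62}
    - {"tx": 0,"ty": 0,"tz": 0,"turn": 0,"grip": 0.62}

```text
time: 18.88
position: [0.4132, 0.3622, 0.0605]
tool_rot: [-3.135, -0.175, -0.004]
ft_force: [0.5, -1.0, 0.1]
grip_width: 0.619
grip_force: 0.0
```

Request:
send_rows:
  steps:
    - {"tx": 0,"ty": 0,"tz": 0.4,"turn": 0,"grip": 0.62}
    - {"tx": 0,"ty": 0,"tz": 0.3,"turn": 0,"grip": 0.62}
    - {"tx": 0,"ty": 0,"tz": 0.2,"turn": 0,"grip": 0.62}
    - {"tx": 0,"ty": 0,"tz": 0.14,"turn": 0,"grip": 0.62}
    - {"tx": 0,"ty": 0,"tz": 0,"turn": 0,"grip": 0.3}
    - {"tx": 0,"ty": 0,"tz": 0,"turn": 0,"grip": 0.3}
    - {"tx": 0,"ty": 0,"tz": 0,"turn": 0,"grip": 0.3}
    - {"tx": 0,"ty": 0,"tz": 0,"turn": 0,"grip": 0.3}
  newtons: 25

```text
time: 19.88
position: [0.4124, 0.3623, -0.003]
tool_rot: [-3.136, -0.176, -0.002]
ft_force: [0.2, 0.2, 1.5]
grip_width: 0.412
grip_force: 25.0
```

Request:
send_rows:
  steps:
    - {"tx": 0,"ty": 0,"tz": -0.3,"turn": 0,"grip": 0.3}
    - {"tx": 0,"ty": 0,"tz": -0.8,"turn": 0,"grip": 0.3}
    - {"tx": 0,"ty": 0,"tz": -0.8,"turn": 0,"grip": 0.3}
    - {"tx": 0,"ty": 0,"tz": -0.8,"turn": 0,"grip": 0.3}
    - {"tx": 0,"ty": 0,"tz": -0.7,"turn": 0.65,"grip": 0.3}
    - {"tx": 0,"ty": 0,"tz": 0,"turn": 0.65,"grip": 0.3}
    - {"tx": 0,"ty": 0,"tz": 0,"turn": 0,"grip": 0.3}
    - {"tx": 0,"ty": 0,"tz": 0,"turn": 0,"grip": 0.3}

```text
time: 20.88
position: [0.4115, 0.3616, 0.2]
tool_rot: [3.139, -0.106, -0.001]
ft_force: [-0.5, -0.3, -2.0]
grip_width: 0.413
grip_force: 25.0
```

Request:
send_rows:
  steps:
    - {"tx": 0.2,"ty": 0.5,"tz": 0,"turn": 0,"grip": 0.3}
    - {"tx": 0.32,"ty": 0.9,"tz": 0,"turn": 0,"grip": 0.3}
    - {"tx": 0.32,"ty": 0.9,"tz": 0,"turn": 0,"grip": 0.3}
    - {"tx": 0.32,"ty": 0.9,"tz": 0,"turn": 0,"grip": 0.3}
    - {"tx": 0.32,"ty": 0.9,"tz": 0,"turn": 0,"grip": 0.3}
    - {"tx": 0.32,"ty": 0.9,"tz": 0,"turn": 0,"grip": 0.3}
    - {"tx": 0.32,"ty": 0.9,"tz": 0,"turn": 0,"grip": 0.3}
    - {"tx": 0.32,"ty": 0.9,"tz": 0,"turn": 0,"grip": 0.3}
    - {"tx": 0.32,"ty": 0.9,"tz": 0,"turn": 0,"grip": 0.3}
    - {"tx": 0.32,"ty": 0.9,"tz": 0,"turn": 0,"grip": 0.3}
    - {"tx": 0.3,"ty": 0.7,"tz": 0,"turn": 0,"grip": 0.3}
    - {"tx": 0,"ty": 0,"tz": 0,"turn": 0,"grip": 0.3}

```text
time: 22.38
position: [0.5746, -0.2139, 0.199]
tool_rot: [3.137, -0.118, -0.004]
ft_force: [-0.5, 0.3, -1.8]
grip_width: 0.41
grip_force: 25.0
```

Request:
send_rows:
  steps:
    - {"tx": 0,"ty": 0,"tz": 0,"turn": 0,"grip": 0.3}
    - {"tx": 0,"ty": 0,"tz": 0,"turn": 0,"grip": 0.3}

```text
time: 22.62
position: [0.5758, -0.2066, 0.2002]
tool_rot: [-3.139, 0.104, 0.001]
ft_force: [0.5, 0.6, -2.8]
grip_width: 0.414
grip_force: 25.0
```

```bash
python3 - <<'E'
from h import *
np.set_printoptions(precision=4,suppress=True)
s=ctrl.get_state(); print(s["position"],s["joint_positions"],s["grip_width"])
p,K,M=grab("wrist"); np.savez("pics/w12.npz",p=p,K=K,M=M)
# expected pointer root / rod for pan 20
for q in ((.740,-.128,.185),(.740,-.103,.1748),(.673,-.124,.185)): print(proj(K,M,q))
E
```

```text
[ 0.5758 -0.2066  0.2002] [ 0.1243  0.24    0.2115  1.5626 -0.0521  1.3452 -1.2953] 0.4141269475432399
[109.5776 -46.4723]
[ 75.6347 -33.3693]
[124.973   85.9426]
```

Request:
send_rows:
  steps:
    - {"tx": 0,"ty": 0,"tz": 0.5,"turn": 0,"grip": 0.3}
    - {"tx": 0,"ty": 0,"tz": 0.5,"turn": 0,"grip": 0.3}
    - {"tx": 0,"ty": 0,"tz": 0.2,"turn": 0,"grip": 0.3}
    - {"tx": 0,"ty": 0,"tz": 0.1,"turn": 0,"grip": 0.3}
    - {"tx": 0,"ty": 0,"tz": 0.1,"turn": 0,"grip": 0.3}
    - {"tx": 0,"ty": 0,"tz": 0.1,"turn": 0,"grip": 0.3}
    - {"tx": 0,"ty": 0,"tz": 0.1,"turn": 0,"grip": 0.3}
    - {"tx": 0,"ty": 0,"tz": 0.1,"turn": 0,"grip": 0.3}
    - {"tx": 0,"ty": 0,"tz": 0.1,"turn": 0,"grip": 0.3}
    - {"tx": 0,"ty": 0,"tz": 0.06,"turn": 0,"grip": 0.3}
    - {"tx": 0,"ty": 0,"tz": 0,"turn": 0,"grip": 0.3}
    - {"tx": 0,"ty": 0,"tz": 0,"turn": 0,"grip": 0.3}

```text
time: 24.18
position: [0.5757, -0.2087, 0.089]
tool_rot: [-3.14, 0.109, 0.0]
ft_force: [-0.1, -0.0, -0.4]
grip_width: 0.411
grip_force: 25.0
```

Request:
send_rows:
  steps:
    - {"tx": 0,"ty": 0,"tz": 0,"turn": 0,"grip": 0.56}
    - {"tx": 0,"ty": 0,"tz": 0,"turn": 0,"grip": 0.56}
    - {"tx": 0,"ty": 0,"tz": 0,"turn": 0,"grip": 0.56}
    - {"tx": 0,"ty": 0,"tz": -0.2,"turn": 0,"grip": 0.56}
    - {"tx": 0,"ty": 0,"tz": -0.5,"turn": 0,"grip": 0.56}
    - {"tx": 0,"ty": 0,"tz": -0.9,"turn": 0,"grip": 0.56}
    - {"tx": 0,"ty": 0,"tz": -0.9,"turn": 0,"grip": 0.5}
    - {"tx": 0,"ty": 0,"tz": 0,"turn": -1,"grip": 0.4}
    - {"tx": 0,"ty": 0,"tz": 0,"turn": -1,"grip": 0.3}
    - {"tx": 0,"ty": 0,"tz": 0,"turn": -1,"grip": 0.2}
    - {"tx": 0,"ty": 0,"tz": 0,"turn": -1,"grip": 0}
    - {"tx": 0,"ty": 0,"tz": 0,"turn": -1,"grip": 0}

```text
time: 25.68
position: [0.5759, -0.2088, 0.2399]
tool_rot: [2.985, 0.978, 0.002]
ft_force: [0.3, 0.3, -0.9]
grip_width: 0.066
grip_force: 0.0
```

Request:
send_rows:
  steps:
    - {"tx": 0,"ty": 0,"tz": 0,"turn": -1,"grip": 0}
    - {"tx": 0,"ty": 0,"tz": 0,"turn": -1,"grip": 0}
    - {"tx": 0,"ty": 0,"tz": 0,"turn": -1,"grip": 0}
    - {"tx": 0,"ty": 0,"tz": 0,"turn": -1,"grip": 0}
    - {"tx": 0,"ty": 0,"tz": 0,"turn": -1,"grip": 0}
    - {"tx": 0,"ty": 0,"tz": 0,"turn": -1,"grip": 0}
    - {"tx": 0.2,"ty": 0.9,"tz": 0,"turn": -0.75,"grip": 0}
    - {"tx": 0.3,"ty": 0.9,"tz": 0,"turn": 0,"grip": 0}
    - {"tx": 0.3,"ty": 0.9,"tz": 0,"turn": 0,"grip": 0}
    - {"tx": 0.3,"ty": 0.9,"tz": 0,"turn": 0,"grip": 0}
    - {"tx": 0.3,"ty": 0.9,"tz": 0.3,"turn": 0,"grip": 0}
    - {"tx": 0,"ty": 0,"tz": 0,"turn": 0,"grip": 0}

```text
time: 27.18
position: [0.8479, -0.1258, 0.2083]
tool_rot: [-2.207, -2.219, 0.01]
ft_force: [-1.4, 1.0, -2.1]
grip_width: 0.006
grip_force: 0.0
```

Request:
send_rows:
  steps:
    - {"tx": 0,"ty": 0,"tz": 0,"turn": 0,"grip": 0}
    - {"tx": 0,"ty": 0,"tz": 0,"turn": 0,"grip": 0}

```text
time: 27.42
position: [0.8465, -0.1318, 0.2256]
tool_rot: [2.219, 2.217, 0.004]
ft_force: [-0.6, 0.7, -0.3]
grip_width: 0.006
grip_force: 0.0
```

```bash
python3 - <<'E'
from h import *
np.set_printoptions(precision=4,suppress=True)
p,K,M=grab("wrist"); np.savez("pics/w13.npz",p=p,K=K,M=M)
s,sK,sM=grab("scene"); np.savez("pics/scene13.npz",p=s,K=sK,M=sM)
d,dK,dM=grab("side"); np.savez("pics/side13.npz",p=d,K=dK,M=dM)
b=proj(K,M,np.array([.7405,-.11,.165])).astype(int); x,y=max(b[0]-50,0),max(b[1]-75,0); print("org",x,y)
c=cv2.resize(p[y:y+150,x:x+100],None,fx=4,fy=4,interpolation=cv2.INTER_CUBIC)
r=lambda a:cv2.resize(a,(400,300),interpolation=cv2.INTER_CUBIC)
save("pics/final.png",np.hstack([c,np.vstack([r(s[165:375,90:370]),r(d[170:350,200:440])])]))
E
```

```text
org 91 111
```

View pics/final.png

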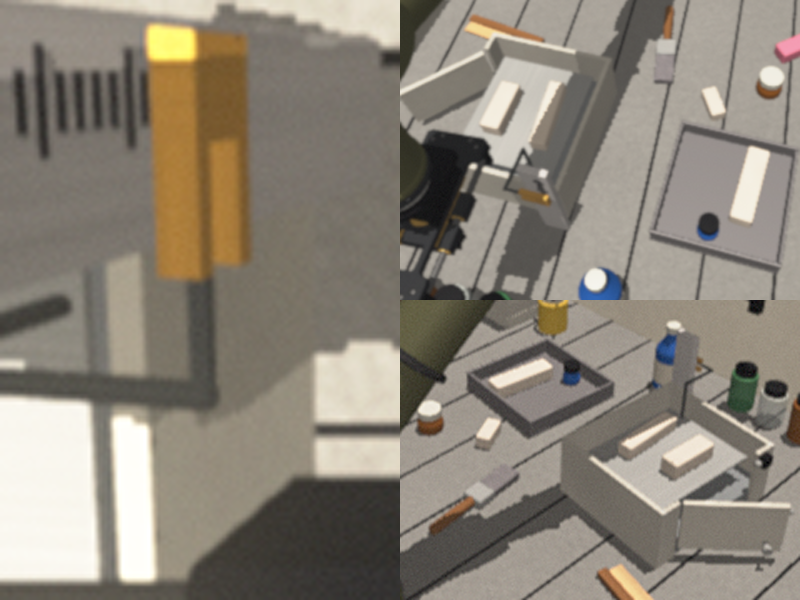

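The pointer (crop u 190–213) now runs into the gap beneath the upper prong and above the lower one. The block lies in the tray clear of the blue jar, and the long and mid bars are on the pan. Quantifying the height in the same view.

```bash
python3 - <<'E'
from h import *
np.set_printoptions(precision=4,suppress=True)
B=np.load("pics/w13.npz")
b=lambda u,v:ray(B["K"],B["M"],(91+u/4-.4,111+v/4-.4))
for n,u,v,X in (("pointer mid",201,330,.7401),("root",203,395,.7398),("up top far",198,277,.7456),("up bottom far",211,270,.7456),("low top far",238,255,.7456),("low bottom far",249,262,.7456)):
    o,d=b(u,v); print(n,o+d*(X-o[0])/d[0])
S=np.load("pics/side13.npz")
s=ctrl.get_state();print(s["position"],s["joint_positions"])
E
```

```text
pointer mid [ 0.7401 -0.115   0.1658]
root [ 0.7398 -0.1277  0.1674]
up top far [ 0.7456 -0.1028  0.1773]
up bottom far [ 0.7456 -0.1024  0.1713]
low top far [ 0.7456 -0.1014  0.1578]
low bottom far [ 0.7456 -0.1035  0.1526]
[ 0.8464 -0.1313  0.2251] [ 0.1111  0.8239  0.0316  0.656  -0.023   1.6571  0.13  ]
```

```bash
python3 - <<'E'
from h import *
np.set_printoptions(precision=3,suppress=True)
S=np.load("pics/scene1.npz");D=np.load("pics/side1.npz")
p=tri([ray(S["K"],S["M"],(12,287)),ray(D["K"],D["M"],(500,248))]); print("roll top hole",p)
print("roll base", plane(S["K"],S["M"],(48,325),0), plane(D["K"],D["M"],(487,300),0))
S=np.load("pics/scene13.npz"); print("door edge top now", plane(S["K"],S["M"],(90+2/1.43,165+92/1.43),.118), "side", end="")
D=np.load("pics/side13.npz"); print(plane(D["K"],D["M"],(200+390/1.667,170+205/1.667),.118))
E
```

```text
roll top hole [ 0.788 -0.447  0.185]
roll base [ 0.805 -0.444  0.   ] [ 0.798 -0.461  0.   ]
door edge top now [ 0.585 -0.387  0.118] side[ 0.588 -0.396  0.118]
```

Request:
send_rows:
  steps:
    - {"tx": 0,"ty": -0.7,"tz": 0,"turn": 0,"grip": 0}
    - {"tx": -0.2,"ty": -0.9,"tz": 0,"turn": 0,"grip": 0}
    - {"tx": -0.4,"ty": -0.9,"tz": 0,"turn": 0,"grip": 0}
    - {"tx": -0.6,"ty": -0.9,"tz": 0,"turn": 0,"grip": 0}
    - {"tx": -0.6,"ty": -0.9,"tz": 0,"turn": 0,"grip": 0}
    - {"tx": -0.8,"ty": -0.6,"tz": 0,"turn": 0,"grip": 0}
    - {"tx": -0.9,"ty": 0,"tz": 0,"turn": 0,"grip": 0}
    - {"tx": -0.9,"ty": 0,"tz": 0,"turn": 0,"grip": 0}
    - {"tx": -0.3,"ty": 0,"tz": 0,"turn": 0,"grip": 0}
    - {"tx": 0,"ty": 0,"tz": 0,"turn": 0,"grip": 0}
    - {"tx": 0,"ty": 0,"tz": 0,"turn": 0,"grip": 0}

```text
time: 28.95
position: [0.5579, -0.4072, 0.2214]
tool_rot: [2.218, 2.225, 0.003]
ft_force: [0.6, 0.5, -0.2]
grip_width: 0.008
grip_force: 0.0
```

Request:
send_rows:
  steps:
    - {"tx": -0.18,"ty": -0.17,"tz": 0,"turn": 0,"grip": 0}
    - {"tx": 0,"ty": 0,"tz": 0.7,"turn": 0,"grip": 0}
    - {"tx": 0,"ty": 0,"tz": 0.8,"turn": 0,"grip": 0}
    - {"tx": 0,"ty": 0,"tz": 0.7,"turn": 0,"grip": 0}
    - {"tx": 0,"ty": 0,"tz": 0.5,"turn": 0,"grip": 0}
    - {"tx": 0,"ty": 0,"tz": 0,"turn": 0,"grip": 0}
    - {"tx": 0,"ty": 0,"tz": 0,"turn": 0,"grip": 0}

```text
time: 29.82
position: [0.5474, -0.4212, 0.0607]
tool_rot: [2.219, 2.221, 0.001]
ft_force: [1.6, -1.3, 1.0]
grip_width: 0.007
grip_force: 0.0
```

Request:
send_rows:
  steps:
    - {"tx": 0.18,"ty": 0.15,"tz": 0,"turn": 0,"grip": 0}
    - {"tx": 0.17,"ty": 0.14,"tz": 0,"turn": 0,"grip": 0}
    - {"tx": 0.15,"ty": 0.15,"tz": 0,"turn": 0,"grip": 0}
    - {"tx": 0.15,"ty": 0.15,"tz": 0,"turn": 0,"grip": 0}
    - {"tx": 0.15,"ty": 0.15,"tz": 0,"turn": 0,"grip": 0}
    - {"tx": 0.21,"ty": 0.12,"tz": 0,"turn": 0,"grip": 0}
    - {"tx": 0.21,"ty": 0.11,"tz": 0,"turn": 0,"grip": 0}
    - {"tx": 0.2,"ty": 0.11,"tz": 0,"turn": 0,"grip": 0}
    - {"tx": 0,"ty": 0,"tz": 0,"turn": 0,"grip": 0}

```text
time: 30.95
position: [0.6127, -0.333, 0.0588]
tool_rot: [-2.217, -2.225, -0.002]
ft_force: [-0.1, 0.3, 0.0]
grip_width: 0.006
grip_force: 0.0
```

Request:
send_rows:
  steps:
    - {"tx": 0.13,"ty": 0.04,"tz": 0,"turn": 0,"grip": 0}
    - {"tx": 0.13,"ty": 0.04,"tz": 0,"turn": 0,"grip": 0}

```text
time: 31.2
position: [0.6159, -0.32, 0.0589]
tool_rot: [2.222, 2.221, -0.001]
ft_force: [-0.4, -0.8, 0.2]
grip_width: 0.009
grip_force: 0.2
```

Request:
send_rows:
  steps:
    - {"tx": 0.1,"ty": 0.02,"tz": 0,"turn": 0,"grip": 0}

```text
time: 31.32
position: [0.6167, -0.3156, 0.0589]
tool_rot: [2.221, 2.22, -0.004]
ft_force: [-1.2, -5.3, -1.2]
grip_width: 0.005
grip_force: 2.1
```

Request:
send_rows:
  steps:
    - {"tx": 0.08,"ty": 0.02,"tz": 0,"turn": 0,"grip": 0}

```text
time: 31.45
position: [0.6179, -0.3094, 0.0588]
tool_rot: [-2.222, -2.221, 0.001]
ft_force: [-0.6, 0.1, 0.4]
grip_width: 0.009
grip_force: 0.5
```

Request:
send_rows:
  steps:
    - {"tx": 0.06,"ty": 0,"tz": 0,"turn": 0,"grip": 0}
    - {"tx": 0,"ty": 0,"tz": 0,"turn": 0,"grip": 0}

```text
time: 31.7
position: [0.6189, -0.3053, 0.0588]
tool_rot: [2.22, 2.222, 0.0]
ft_force: [-0.2, -2.8, -0.2]
grip_width: 0.007
grip_force: 1.2
```

Request:
send_rows:
  steps:
    - {"tx": 0.06,"ty": 0,"tz": 0,"turn": 0,"grip": 0}
    - {"tx": 0,"ty": 0,"tz": 0,"turn": 0,"grip": 0}

```text
time: 31.95
position: [0.6189, -0.3053, 0.059]
tool_rot: [2.22, 2.216, -0.003]
ft_force: [2.5, -7.9, -2.4]
grip_width: 0.009
grip_force: 3.9
```

Request:
send_rows:
  steps:
    - {"tx": -0.3,"ty": 0,"tz": 0,"turn": 0,"grip": 0}
    - {"tx": -0.6,"ty": 0,"tz": 0,"turn": 0,"grip": 0}
    - {"tx": 0,"ty": 0,"tz": -0.8,"turn": 0,"grip": 0}
    - {"tx": 0,"ty": 0,"tz": -0.9,"turn": 0,"grip": 0}
    - {"tx": 0,"ty": 0,"tz": -0.9,"turn": 0,"grip": 0}
    - {"tx": 0,"ty": -0.6,"tz": -0.6,"turn": 0,"grip": 0}
    - {"tx": 0,"ty": 0,"tz": 0,"turn": 0,"grip": 0}
    - {"tx": 0,"ty": 0,"tz": 0,"turn": 0,"grip": 0}

```text
time: 32.95
position: [0.5829, -0.355, 0.2503]
tool_rot: [-2.219, -2.222, -0.002]
ft_force: [0.2, -0.2, -0.9]
grip_width: 0.005
grip_force: 0.0
```

```bash
python3 - <<'E'
from h import *
np.set_printoptions(precision=3,suppress=True)
s,K,M=grab("wrist"); np.savez("pics/w14.npz",p=s,K=K,M=M); st=ctrl.get_state(); print(st["position"],st["time"],st["ft_force"])
p,SK,SM=grab("scene"); np.savez("pics/scene14.npz",p=p,K=SK,M=SM)
# bright top rim of the door leaf (z .118): profile across it in the wrist view, scale y from -0.15 to -0.09, at three scale x
c,sn=np.cos(np.radians(-4.3)),np.sin(np.radians(-4.3))
w=lambda x,y,z:np.array([.570+c*x-sn*y,-.171+sn*x+c*y,z])
for x in (-.06,0,.05,.075,.1,.12):
    row=[]
    for y in np.arange(-.145,-.094,.005):
        u=proj(K,M,w(x,y,.118)); row.append(int(cv2.getRectSubPix(s,(3,3),tuple(map(float,u))).mean()) if 0<u[0]<559 and 0<u[1]<419 else -1)
    print("x",x,proj(K,M,w(x,-.115,.118)),row)
q=np.load("pics/scene13.npz"); u=proj(SK,SM,np.array([.74,-.11,.165])).astype(int)
a=q["p"][u[1]-12:u[1]+12,u[0]-12:u[0]+12].astype(int);b=p[u[1]-12:u[1]+12,u[0]-12:u[0]+12].astype(int)
print("fork region diff",np.abs(a-b).mean(), u)
for n,pt in (("door open spot",(.53,-.335,.118)),("comb",(0,0,0))):
    u=proj(SK,SM,np.array(pt)); print(n,u,q["p"][int(u[1]),int(u[0])],p[int(u[1]),int(u[0])])
E
```

```text
[ 0.583 -0.355  0.249] 33.0 [ 0.812  0.404 -0.229]
x -0.06 [192.995 120.406] [81, 81, 70, 68, 81, 88, 233, 175, 166, 167, 142]
x 0 [255.147 125.299] [85, 86, 88, 79, 140, 175, 240, 178, 178, 180, 157]
x 0.05 [306.596 129.35 ] [164, 156, 137, 152, 101, 163, 242, 200, 190, 188, 168]
x 0.075 [332.203 131.366] [161, 161, 163, 165, 111, 133, 236, 187, 194, 195, 187]
x 0.1 [357.733 133.376] [163, 162, 162, 87, 88, 115, 240, 153, 96, 97, 97]
x 0.12 [378.102 134.98 ] [164, 163, 162, 161, 168, 140, 239, 154, 94, 94, 95]
fork region diff 18.51909722222222 [170 298]
door open spot [119.574 214.917] [226 221 206] [152 146 138]
comb [282.842 126.919] [59 57 42] [57 56 41]
```

Request:
send_rows:
  steps:
    - {"tx": 0.7,"ty": 0,"tz": 0,"turn": 0,"grip": 0}
    - {"tx": 0.8,"ty": 0.4,"tz": 0,"turn": 0,"grip": 0}
    - {"tx": 0.8,"ty": 0.7,"tz": 0,"turn": 0,"grip": 0}
    - {"tx": 0.8,"ty": 0.9,"tz": 0,"turn": 0,"grip": 0}
    - {"tx": 0.6,"ty": 0.9,"tz": 0,"turn": 0,"grip": 0}
    - {"tx": 0,"ty": 0.9,"tz": 0,"turn": 0,"grip": 0}
    - {"tx": 0,"ty": 0.6,"tz": 0.4,"turn": 0,"grip": 0}
    - {"tx": 0,"ty": 0,"tz": 0,"turn": 0,"grip": 0}
    - {"tx": 0,"ty": 0,"tz": 0,"turn": 0,"grip": 0}
    - {"tx": 0,"ty": 0,"tz": 0,"turn": 0,"grip": 0}

```text
time: 34.3
position: [0.8362, -0.1427, 0.2298]
tool_rot: [2.219, 2.22, 0.003]
ft_force: [-0.1, 0.5, 1.3]
grip_width: 0.009
grip_force: 0.0
```

```bash
python3 - <<'E'
from h import *
np.set_printoptions(precision=4,suppress=True)
p,K,M=grab("wrist"); o=M[:3,3]; print(o)
def prof(P,K,M,y,X,n):
    r=[]
    for z in np.arange(.146,.184,.002):
        u=proj(K,M,np.array([X,y,z])); r.append(cv2.getRectSubPix(P,(1,1),tuple(map(float,u)))[0,0].astype(int).tolist())
    print(n,[a[0] for a in r],[a[0]-a[2] for a in r])
q=np.load("pics/w13.npz")
for y,X in ((-.120,.740),(-.100,.7456)):
    prof(q["p"],q["K"],q["M"],y,X,f"old {y}"); prof(p,K,M,y,X,f"new {y}")
E
```

```text
[ 0.8358 -0.0784  0.4131]
old -0.12 [122, 121, 122, 124, 121, 121, 116, 95, 77, 77, 79, 82, 82, 100, 119, 124, 122, 122, 121, 109] [20, 22, 22, 20, 20, 20, 18, 14, 9, 8, 7, 8, 9, 14, 19, 22, 19, 19, 19, 16]
new -0.12 [113, 113, 113, 113, 114, 113, 103, 84, 71, 71, 72, 72, 77, 87, 103, 114, 114, 115, 115, 113] [19, 19, 18, 18, 18, 20, 17, 12, 7, 5, 6, 6, 7, 11, 16, 19, 18, 19, 20, 19]
old -0.1 [119, 120, 121, 122, 123, 137, 161, 169, 172, 173, 176, 169, 148, 125, 126, 151, 169, 170, 171, 175] [18, 21, 37, 58, 73, 87, 104, 108, 111, 113, 113, 109, 91, 76, 77, 96, 108, 110, 112, 113]
new -0.1 [114, 115, 114, 116, 122, 134, 151, 161, 164, 165, 166, 161, 143, 124, 124, 146, 161, 164, 166, 166] [19, 22, 34, 53, 70, 85, 99, 107, 109, 109, 112, 107, 92, 76, 77, 94, 104, 107, 109, 109]
```

Neither the pointer (about z 0.166) nor the fork has moved. The door is shut and the arm is clear of everything, so I'm handing in.

```bash
python3 -c "
from h import *
print(ctrl.close_job())"
```

```text
the job is handed in; nothing more can be done
None
```

Job handed in at about 34 s: the block went into the tray and the mid bar onto the pan, the pointer measures within about 1 mm of the middle of the fork, the short bar was left where it was, and the door is pushed shut past its catch.

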